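# Ready the honey colour-reading carousel

### The job

Stand every honey pot from the white board upright in the carousel's rotor, one to a well, and then set the black cover on the rotor so it is fully seated and level. Then lift the black grip of the ratchet handle out of its notch and pump the handle back and forth - it drives the rotor one way only and runs loose the other - until the red mark on the rotor stands at the yellow pointer, and finally park the handle down in its notch again, leaving pots, cover and mark as they are. Some pots may be missing today; leave the other things on the bench where they are.

Things in the scene. Friction and masses are not known exactly. Their poses are not given: they have to be found in the camera images.
- pot0: Small closed honey pot, upright cylinder 50 mm in diameter and 55 mm high (honey-coloured glass, brass cap on the top 15 mm), 120 g; may be absent. Origin: centre of its underside, z along its axis. Starts upright on the white board.
- pot1: Small closed honey pot, upright cylinder 50 mm in diameter and 55 mm high (honey-coloured glass, brass cap on the top 15 mm), 120 g; may be absent. Origin: centre of its underside, z along its axis. Starts upright on the white board.
- pot2: Small closed honey pot, upright cylinder 50 mm in diameter and 55 mm high (honey-coloured glass, brass cap on the top 15 mm), 120 g; may be absent. Origin: centre of its underside, z along its axis. Starts upright on the white board.
- pot3: Small closed honey pot, upright cylinder 50 mm in diameter and 55 mm high (honey-coloured glass, brass cap on the top 15 mm), 120 g; may be absent. Origin: centre of its underside, z along its axis. Starts upright on the white board.
- board: White plastic board, 230 x 230 x 8 mm, fixed to the bench; the pots start on its top, 8 mm above the bench. Origin: centre of its underside.
- stand: The carousel's fixed stand on the bench; z up through the rotor axis. Origin: on the rotor axis at bench level. Its white reader housing (60 x 80 mm, 125 mm high) has its centre 157 mm from the axis, behind the yellow pointer.
- rim (a point): Centre of the rotor's mouth, 130 mm above the bench, turning with the rotor. The rotor is a round aluminium tub about the stand's axis: 194 mm outside, 186 mm inside diameter, 70 mm deep from rim to floor (floor 60 mm above the bench). It turns without end, held where it is by about 0.3 N m of friction.
- well0 (a point): Centre, on the rotor's floor (60 mm above the bench), of one of four quarter wells, 58 mm from the axis; wells are parted by a cross of grey ribs 5 mm thick and 16 mm high. Turns with the rotor.
- well1 (a point): Centre, on the rotor's floor (60 mm above the bench), of one of four quarter wells, 58 mm from the axis; wells are parted by a cross of grey ribs 5 mm thick and 16 mm high. Turns with the rotor.
- well2 (a point): Centre, on the rotor's floor (60 mm above the bench), of one of four quarter wells, 58 mm from the axis; wells are parted by a cross of grey ribs 5 mm thick and 16 mm high. Turns with the rotor.
- well3 (a point): Centre, on the rotor's floor (60 mm above the bench), of one of four quarter wells, 58 mm from the axis; wells are parted by a cross of grey ribs 5 mm thick and 16 mm high. Turns with the rotor.
- mark (a point): Red tab at the rotor's outer rim, 108 mm from the axis, 123 mm above the bench; turns with the rotor, stays visible with the cover on.
- pointer (a point): Where the red tab must stand: in front of the tip of the yellow arrow on the reader housing, 108 mm from the axis, 123 mm above the bench. Fixed to the stand.
- cover: Loose round black cover, 300 g. Plug underneath: 176 mm in diameter, 8 mm deep, fits in the rotor's mouth; above it a disc 202 mm in diameter, 6 mm thick, that rests on the rim; orange knob on top, 32 mm in diameter, 28 mm tall, its middle 28 mm above the origin. Origin: centre of the plug's underside, z up. Seated, the origin is 8 mm below rim. Starts flat on the bench, knob up.
- handle (a joint): Swing of the ratchet handle about the rotor axis (rad): 0 = parked at its notch, positive = anticlockwise from above, 1.25 = end stop; grip 165 mm from the axis. One way it takes the rotor along one to one (after up to 0.27 rad idle to catch a tooth; about 2 N at the grip), the other way it clicks back loose while the rotor stays. Turn it both ways to find which way grips.
- grip (a joint): Lift of the black grip (m): 0 = fully down, its pin in the notch (only at handle 0; the pin then blocks any swing), 0.034 = upper stop. Above 0.016 the pin is clear of the notch. Elsewhere the pin rides on the steel gate plate at about 0.016 by its own weight (150 g); swung back to 0 and let go, it drops into the notch.
- grip_point (a point): The place to hold the handle's grip: on the axis of the upright black cylinder (25 mm in diameter, 62 mm tall), 18 mm below its top; 102 mm above the bench when parked (top 120 mm), 118 mm when riding on the gate plate. Moves with the grip.
- jar_gold: Big dark honey jar with a brass lid, 80 mm in diameter, 110 mm high. Bystander: leave it where it is. Origin: underside.
- jar_red: Honey jar with a red lid, 64 mm in diameter, 85 mm high. Bystander: leave it where it is. Origin: underside.
- jar_pale: Pale honey jar with a white lid, 64 mm in diameter, 85 mm high. Bystander: leave it where it is. Origin: underside.
- bottle: Amber bottle with a cork, 64 mm in diameter, 200 mm high. Bystander: leave it where it is. Origin: underside.
- notebook: Blue notebook, 150 x 200 x 21 mm. Bystander: leave it where it is. Origin: underside.
- beaker: Clear plastic beaker, 64 mm across, 75 mm high. Bystander: leave it where it is. Origin: underside.
There are look-alikes about, which are no part of the job. Leave any blue or purple look-alike of the pot2 alone.

How it is judged:
By the outcome, as a careful person would: the job done as asked, in the order asked, and still so for the second after the job is handed in, with the robot touching nothing.
Of pot0, pot1, pot2, pot3 only 2 to 4 are there at a start; the rules pass over those that are not, and their reading is None.
At some moment in a run one of pot0, pot1, pot2, pot3, cover may be knocked a few centimetres aside while the robot is not near it.
It also fails if it takes over 208 s, if anything falls off the work surface, if the arm or the gripper's body presses on something with over 40 N, if the wrist force passes 120 N, or if a joint passes its speed limit or range.

### The arm

A 6-joint arm with a two-finger parallel gripper is mounted at the origin on the work surface. World frame = base frame: x ahead of the robot, y to its left, z up, the work surface at z = 0. Lengths are in mm, angles in rad, forces in N, time in s.
With the tool pointing down it reaches from about 350 to 850 mm from the base axis. Payload 8.1 kg.
Tool frame: the origin (TCP) lies on the centre line of the jaws, within the pads' length; the fingertips stand 22 mm ahead of it and the grasp point (between the pads) lies 3 mm ahead of it; z points along the fingers, y is the line along which they close (so a half turn about z gives the same grasp; the last joint's range is limited). The gripper opens to 93 mm and grips with 3 to 60 N. Pads are 15 mm wide; open, the fingers measure 128 mm over their backs; the gripper's body (75 mm by 188 mm) begins 65 mm behind the grasp point.
Start: joints at [1.052, 0.13, 1.488, -0, 1.523, -0.085], TCP at [252.173, 544.439, 240.635] pointing down, gripper open.
Joint ranges: [-2.96, 2.96], [-0.89, 2.26], [0.02, 2.5], [-1.34, 4.48], [0, 2.73], [-2.66, 2.66]. Speed limits (rad/s): [2.39, 2.39, 2.79, 3.14, 3.14, 3.14].

### API

Orientations are given as a unit quaternion [x, y, z, w].
In Python, from plant import observe, cams, r, finder gives the robot as it stands.
- The arm moves only by the shell command python3 -m pendant 'ROWS' [OPENING] [FORCE]. ROWS is JSON, a list of rows, each a list of 2 entries, a list of its own where there are three numbers: the shift along the tool's x, y, z scaled (see below), then the turn, a rotation vector about the tool's x, y, z scaled (see below). A call has 1 to 12 rows; each row shifts and turns the commanded pose from where the row before left it, along the tool's axes as they then stand; what a row does not reach is not made up. The controller multiplies each number of a shift by 0.02 m and each number of a turn by 4 degrees. A row lasts 1/10 s, in which the tool goes at most 50 mm and 8.59 degrees, less where a joint would pass 70% of its speed; a pose out of reach is approached as far as the arm can. A call with a number of a shift or a turn outside -1 to 1 is refused whole. A call with a gripper value outside its range is refused whole. OPENING is the closure, from -1 (fully open) to 1 (shut), set as the call begins (- or left out, the last holds). The fingers move at their own pace and stop on an object; FORCE is the grip in N (left out, the last holds). Time passes only in rows, so rows that do not move let the fingers close. It gives the time, the measured TCP pose, the force, the opening and the grip force at its end, in the units of the state.
- observe(): the state, without advancing time (a new reading comes with each control period).
- cams.snapshot(name): name is "scene" or "top"; returns the picture (400x640x3 uint8, red, green, blue); there is no depth.
- cams.calibration(name): a dict with "fx", "fy", "cx", "cy" (pixels), "camera_from_world" (4x4, takes a point from world to camera coordinates). Camera axes: x right, y down, z forward; pixel columns grow to the right and rows downward; lengths in mm; the calibration is good to about 2 mm. A picture is of the moment at which its call begins. calibration takes no time and is no camera call.
- r.sign_off(): hands the job in; it is judged then, once.
Trained networks look in the newest picture that a camera, given by its name, has taken for a name from the list of things; names that differ only in an ending like _2 or _b are one class to them, and where a whole thing is asked for, a point or a joint stands for the part that bears it (a point fixed in the world has none). Each returns a list of dicts, best first, with "p" (0 to 1); they miss things now and then, are a little off and sometimes report something else, mostly with a low value. They report only what shows in the picture. A call takes as long as a camera call. They do not tell look-alikes from the thing itself.
- finder.recognise(camera, label): "xy" ([column, row] in pixels, amid what is visible of it).
- finder.outline_of(camera, label): "region" (400x640 bool, what is visible of it) and "xy" ([column, row] in pixels, amid what is visible of it).
- finder.tip_of(camera, label): "xy" ([column, row] in pixels: a listed point, or the origin of a listed thing).
The state is a dict: "time": time; "qpos": joint angles; "joint_vel": joint speeds; "joint_efforts": joint torques, N m; "ee_pos": TCP position; "tcp_rot": TCP orientation; "ft_force": force on the tool from outside, world axes, zero at the start; "torque": the same for the moment, N m; "gripper_width": finger opening in mm; "gripper_force": force on a finger pad.
Only numpy, scipy, OpenCV 4.12 (cv2) and the standard library are available. Lean on these libraries where they do the work, as an engineer would, in place of code of your own. Each camera call takes 0.05 s, during which the arm holds its last target. There are 200 camera calls.

## Working session

There is one attempt and no reset: what is moved stays moved. The work goes in short steps, Python scripts to look and compute and a shell command to move; the robot and the scene stay as the last step left them, time stands still between calls to the robot, and variables do not carry over. Pictures are saved under pics/ and viewed, at most 14 in all, crops included, and the job is handed in when it is done.

```bash
ls; mkdir -p pics; cat > h.py <<'E'
import numpy as np, cv2
from plant import observe, cams, r, finder
def snap(n,f=None):
    im=cams.snapshot(n)
    if f: cv2.imwrite('pics/'+f,im[:,:,::-1])
    return im
def ray(n,xy,z):
    c=cams.calibration(n);T=np.array(c['camera_from_world']);R=T[:3,:3];t=T[:3,3]
    o=-R.T@t;d=R.T@np.array([(xy[0]-c['cx'])/c['fx'],(xy[1]-c['cy'])/c['fy'],1])
    return o+d*(z-o[2])/d[2]
def proj(n,p):
    c=cams.calibration(n);T=np.array(c['camera_from_world']);q=T[:3,:3]@np.array(p,float)+T[:3,3]
    return np.array([c['fx']*q[0]/q[2]+c['cx'],c['fy']*q[1]/q[2]+c['cy']])
E
python3 - <<'E'
from h import *
np.set_printoptions(precision=1,suppress=True)
a=snap('top');b=snap('scene')
cv2.imwrite('pics/a.png',a[:,:,::-1]);cv2.imwrite('pics/b.png',b[:,:,::-1])
for n in('top','scene'):
    c=cams.calibration(n);T=np.array(c['camera_from_world']);print(n,c['fx'],-T[:3,:3].T@T[:3,3])
for l,z in [('pot0',63),('rim',130),('mark',123),('pointer',123),('cover',0),('grip_point',102),('well0',60),('stand',0),('board',0)]:
    for n in('top','scene'):
        for d in finder.tip_of(n,l)[:5]: print(l,n,np.array(d['xy']),round(d['p'],2),ray(n,d['xy'],z if l!='pot0' else 8))
print(observe())
E
```

```text
pics
top 448.9916763477394 [ 402.4  -28.5 1327.3]
scene 408.14213720896066 [1241.1  275.7  814.6]
pot0 top [468.  209.6] 0.77 [ 571.5 -456.8    8. ]
pot0 top [386.  221.6] 0.63 [ 539.3 -214.9    8. ]
pot0 top [251.7 215.7] 0.62 [562.2 181.8   8. ]
pot0 top [338.5 273.5] 0.57 [389.7 -72.4   8. ]
pot0 top [381.8 258.1] 0.49 [ 432.6 -199.2    8. ]
pot0 scene [282.8 176.6] 0.95 [ 436.2 -203.9    8. ]
pot0 scene [259.1 200.2] 0.69 [ 553.7 -218.1    8. ]
pot0 scene [184.9 182.8] 0.59 [ 577.9 -456.2    8. ]
pot0 scene [327.8 177.4] 0.54 [384.9 -78.4   8. ]
rim top [268.1 204.2] 0.6 [578.1 118.1 130. ]
rim scene [374.4 211.8] 0.59 [583.  122.6 130. ]
mark top [226.7 195.2] 0.88 [605.5 232.3 123. ]
mark scene [418.9 233. ] 0.94 [599.1 233.4 123. ]
mark scene [350.  232.6] 0.69 [660.3  91.5 123. ]
pointer top [246.7 177.7] 0.76 [653.4 178.  123. ]
pointer scene [386.8 245.5] 0.63 [662.9 178.2 123. ]
pointer scene [248.7 271.5] 0.18 [843.7 -61.6 123. ]
cover top [402.3 239.2] 0.56 [ 487.4 -262.2    0. ]
cover scene [492.4 258.4] 0.94 [493.7 414.5   0. ]
cover scene [416.7 233.1] 0.34 [487.7 220
[... 477 characters left out ...]
ene [351.7 232.9] 0.65 [606.7  78.9  60. ]
well0 scene [379.5 249.2] 0.58 [627.9 156.9  60. ]
stand top [271.9 208.1] 0.7 [585.2 122.6   0. ]
stand scene [371.2 243.8] 0.89 [570.8 122.4   0. ]
board top [400.  235.6] 0.91 [ 498.1 -255.8    0. ]
board scene [253.9 188.3] 0.79 [ 509.2 -262.2    0. ]
{'time': 1.0, 'qpos': array([ 1.1,  0.1,  1.5, -0. ,  1.5, -0.1]), 'joint_vel': array([-0., -0., -0.,  0., -0.,  0.]), 'joint_efforts': array([  0. , -56. , -49.2,   0.1,   0. ,   0. ]), 'ee_pos': array([252.2, 544.4, 240.6]), 'tcp_rot': array([ 0.2,  1. , -0. , -0. ]), 'ft_force': array([ 0.2, -0.8, -0.2]), 'torque': array([-0., -0., -0.]), 'gripper_force': 0.0, 'gripper_width': 92.80476668271129}
```

View pics/a.png

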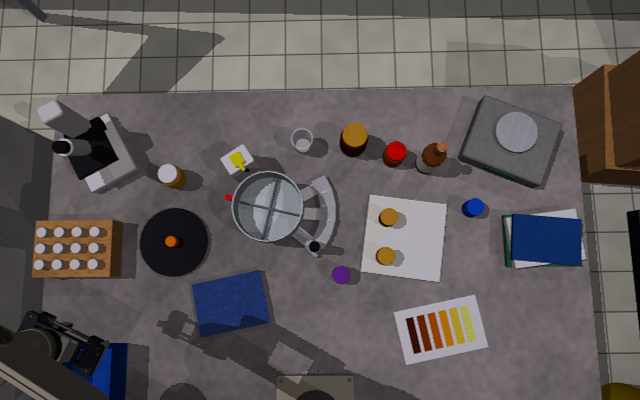

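View pics/b.png

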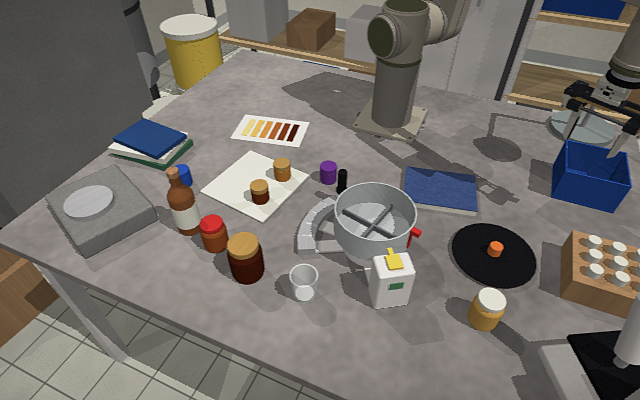

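Top picture: two honey pots on the board at (388,217) and (386,256). The rotor is at (268,207), the red mark at (229,197), the yellow pointer at (243,165), the grip at (314,246) and the cover at (174,242). Things that could be taken for pots are blue (473,208), purple (341,274), jar (354,139), red jar (395,153) and pale jar (171,176). None of these stands on the board, so the pots are the two brass-capped ones. Next I fit the stand and check the choice in a crop.

```bash
python3 - <<'E'
from h import *
from scipy.optimize import least_squares
np.set_printoptions(precision=1,suppress=True)
a=cv2.imread('pics/a.png');b=cv2.imread('pics/b.png')
obs=[('top',(268.1,204.2),'rim'),('scene',(374.4,211.8),'rim'),('top',(226.7,195.2),'mark'),('scene',(418.9,233),'mark'),('top',(246.7,177.7),'ptr'),('scene',(386.8,245.5),'ptr'),('top',(315.7,244.9),'grip'),('scene',(341.9,173.9),'grip')]
W=[('top',(289.3,199.6)),('top',(249.2,214.6)),('top',(277.8,227.9)),('top',(256.4,189.2)),('scene',(394.8,227.1)),('scene',(368.9,213.6)),('scene',(351.7,232.9)),('scene',(379.5,249.2))]
def P(p,r,z,t): return [p[0]+r*np.cos(t),p[1]+r*np.sin(t),z]
def f(p):
    m={'rim':P(p,0,130,0),'mark':P(p,108,123,p[2]),'ptr':P(p,108,123,p[3]),'grip':P(p,165,102,p[4])}
    e=[proj(n,m[l])-np.array(xy) for n,xy,l in obs]
    for n,xy in W:
        e.append(min((proj(n,P(p,58,60,p[5]+k*np.pi/2))-np.array(xy) for k in range(4)),key=np.linalg.norm))
    return np.concatenate(e)
s=least_squares(f,[581,121,1.35,.65,-2.3,.5],loss='soft_l1');p=s.x
print(p[:2],np.degrees(p[2:]),f(p).reshape(-1,2).tolist())
for im,n in((a,'top'),(b,'scene')):
    for q,c in ((P(p,108,123,p[2]),(0,255,0)),(P(p,108,123,p[3]),(255,0,255)),(P(p,165,120,p[4]),(255,255,0)),*[(P(p,58,60,p[5]+k*np.pi/2),(0,0,255)) for k in range(4)],*[(P(p,97,130,t),(255,0,0)) for t in np.arange(0,6.3,.2)]):
        u=proj(n,q); im[int(round(u[1])),int(round(u[0]))]=c
hsv=cv2.cvtColor(cv2.imread('pics/a.png'),cv2.COLOR_BGR2HSV)
for nm,(x0,y0,x1,y1),lo,hi,z in [('pots',(365,200,445,275),(8,120,90),(28,255,255),60),('knob',(150,225,200,260),(3,150,120),(20,255,255),38)]:
    m=cv2.inRange(hsv,lo,hi);mm=np.zeros_like(m);mm[y0:y1,x0:x1]=m[y0:y1,x0:x1]
    n,_,st,ce=cv2.connectedComponentsWithStats(mm)
    for i in range(1,n):
        if st[i,4]>15: print(nm,ce[i],st[i],ray('top',ce[i],z))
for l in('cover','pot0'):
    for d in finder.tip_of('scene',l)[:2]:print(l,ray('scene',d['xy'],0 if l=='cover' else 8))
c1=cv2.resize(a[140:290,200:460],None,fx=3,fy=3,interpolation=cv2.INTER_NEAREST)
cv2.imwrite('pics/c1.png',c1)
o=observe();print(o['tcp_rot'].round(4).tolist())
E
```

```text
Traceback (most recent call last):
  File "h.py", line 12, in proj
    c=cams.calibration(n);T=np.array(c['camera_from_world']);q=T[:3,:3]@np.array(p,float)+T[:3,3]
ValueError: time passes only in moves, steps and waits
```

```bash
sed -i 's/cams.calibration(n)/CAL[n]/' h.py; sed -i '2a CAL={n:cams.calibration(n) for n in ("top","scene")}' h.py
cat > fit.py <<'E'
from h import *
from scipy.optimize import least_squares
np.set_printoptions(precision=1,suppress=True)
a=cv2.imread('pics/a.png');b=cv2.imread('pics/b.png')
obs=[('top',(268.1,204.2),'rim'),('scene',(374.4,211.8),'rim'),('top',(226.7,195.2),'mark'),('scene',(418.9,233),'mark'),('top',(246.7,177.7),'ptr'),('scene',(386.8,245.5),'ptr'),('top',(315.7,244.9),'grip'),('scene',(341.9,173.9),'grip')]
W=[('top',(289.3,199.6)),('top',(249.2,214.6)),('top',(277.8,227.9)),('top',(256.4,189.2)),('scene',(394.8,227.1)),('scene',(368.9,213.6)),('scene',(351.7,232.9)),('scene',(379.5,249.2))]
def P(p,r,z,t): return [p[0]+r*np.cos(t),p[1]+r*np.sin(t),z]
def f(p):
    m={'rim':P(p,0,130,0),'mark':P(p,108,123,p[2]),'ptr':P(p,108,123,p[3]),'grip':P(p,165,102,p[4])}
    e=[proj(n,m[l])-np.array(xy) for n,xy,l in obs]
    for n,xy in W:
        e.append(min((proj(n,P(p,58,60,p[5]+k*np.pi/2))-np.array(xy) for k in range(4)),key=np.linalg.norm))
    return np.concatenate(e)
s=least_squares(f,[581,121,1.35,.65,-2.3,.5],loss='soft_l1');p=s.x
print(p[:2],np.degrees(p[2:]));print(f(p).reshape(-1,2).T)
for im,n in((a,'top'),(b,'scene')):
    for q,c in ((P(p,108,123,p[2]),(0,255,0)),(P(p,108,123,p[3]),(255,0,255)),(P(p,165,120,p[4]),(255,255,0)),*[(P(p,58,60,p[5]+k*np.pi/2),(0,0,255)) for k in range(4)],*[(P(p,97,130,t),(255,0,0)) for t in np.arange(0,6.3,.2)]):
        u=proj(n,q); im[int(round(u[1])),int(round(u[0]))]=c
hsv=cv2.cvtColor(cv2.imread('pics/a.png'),cv2.COLOR_BGR2HSV)
for nm,(x0,y0,x1,y1),lo,hi,z in [('pots',(365,200,445,275),(8,120,90),(28,255,255),60),('knob',(150,225,200,260),(3,150,120),(20,255,255),38)]:
    m=cv2.inRange(hsv,lo,hi);mm=np.zeros_like(m);mm[y0:y1,x0:x1]=m[y0:y1,x0:x1]
    n,_,st,ce=cv2.connectedComponentsWithStats(mm)
    for i in range(1,n):
        if st[i,4]>15: print(nm,ce[i],st[i],ray('top',ce[i],z))
for im,(x0,y0,x1,y1),o in ((a,(200,140,460,290),'c1.png'),(b,(240,150,440,310),'c2.png')):
    cv2.imwrite('pics/'+o,cv2.resize(im[y0:y1,x0:x1],None,fx=3,fy=3,interpolation=cv2.INTER_NEAREST))
o=observe();print(o['tcp_rot'].round(4).tolist())
E
python3 fit.py
```

```text
[576.  124.7] [  76.4   30.9 -129.8   29.2]
[[-2.4  1.8  0.9 -1.9 -0.7  0.1 -2.4  0.2 -2.8  1.8  0.9  2.6  1.8  0.4
  -1.5 -1.4]
 [ 0.8 -1.7  1.5  0.2 -5.4  2.2 -0.7  3.8 -1.2  4.  -1.9  2.   1.2 -0.5
  -1.3 -0.9]]
pots [388.8 216.4] [380 208  18  17 237] [ 548.7 -216.    60. ]
pots [385.7 255.6] [377 247  18  18 251] [ 438.3 -203.4   60. ]
knob [170.1 240.9] [165 236  11  11  92] [488.5 412.7  38. ]
[0.2152, 0.9766, -0.0, -0.0]
```

View pics/c1.png

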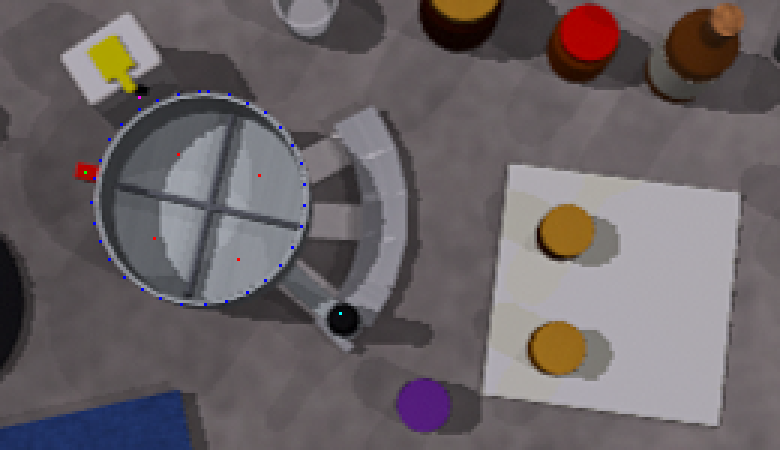

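The crop confirms the two brass-capped pots at top pixels (389,216) and (386,256). The fit dots agree with the rim, ribs, mark and grip. Axis is about (577,122), with wells at 30° + 90°k. I set the tool yaw so that it closes along 30°, which is tangential for the wells at -60° and 120°.

```bash
cat > go.py <<'E'
import sys,numpy as np
from plant import observe
from scipy.spatial.transform import Rotation as R
o=observe();p=np.array(o['ee_pos']);M=R.from_quat(o['tcp_rot']).as_matrix()
print('t %.1f'%o['time'],'tcp',p.round(1),'yaw_y %.1f'%np.degrees(np.arctan2(M[1,1],M[0,1])),'q6 %.2f'%o['qpos'][5],'F',np.round(o['ft_force'],1),'w %.1f gf %.1f'%(o['gripper_width'],o['gripper_force']))
for a in sys.argv[1:]:
    q=np.array([float(v) for v in a.split(',')]);d=M.T@(q-p)/20;p=q
    n=int(np.ceil(np.abs(d).max()-.02));print(a,'units',d.round(2),'| rows',n,'each',(d/max(n,1)).round(3))
E
python3 -m pendant '[[[0,0,0],[0,0,0.975]],[[0,0,0],[0,0,0.975]],[[0,0,0],[0,0,0.975]],[[0,0,0],[0,0,0.975]],[[0,0,0],[0,0,0.975]],[[0,0,0],[0,0,0.975]],[[0,0,0],[0,0,0.975]],[[0,0,0],[0,0,0.975]],[[0,0,0],[0,0,0.975]],[[0,0,0],[0,0,0]]]' -1 20
python3 go.py 438,-203,180 438,-203,55
```

```text
time: 2.0
ee_pos: [252.2, 544.5, 240.6]
tcp_rot: [0.5, 0.866, 0.0, -0.0]
ft_force: [0.2, -0.4, -0.9]
gripper_width: 93.1
gripper_force: 0.0
t 2.0 tcp [252.2 544.5 240.6] yaw_y 30.0 q6 0.53 F [ 0.2 -0.4 -0.9] w 93.1 gf 0.0
438,-203,180 units [-37.01 -10.63   3.03] | rows 37 each [-1.    -0.287  0.082]
438,-203,55 units [-0.   -0.    6.25] | rows 7 each [-0.    -0.     0.893]
```

```bash
python3 -m pendant '[[[-1,-0.29,0],[0,0,0]],[[-1,-0.29,0],[0,0,0]],[[-1,-0.29,0],[0,0,0]],[[-1,-0.29,0],[0,0,0]],[[-1,-0.29,0],[0,0,0]],[[-1,-0.29,0],[0,0,0]],[[-1,-0.29,0],[0,0,0]],[[-1,-0.29,0],[0,0,0]],[[-1,-0.29,0],[0,0,0]],[[-1,-0.29,0],[0,0,0]],[[-1,-0.29,0],[0,0,0]],[[-1,-0.29,0],[0,0,0]]]' | head -2
python3 -m pendant '[[[-1,-0.29,0],[0,0,0]],[[-1,-0.29,0],[0,0,0]],[[-1,-0.29,0],[0,0,0]],[[-1,-0.29,0],[0,0,0]],[[-1,-0.29,0],[0,0,0]],[[-1,-0.29,0],[0,0,0]],[[-1,-0.29,0],[0,0,0]],[[-1,-0.29,0],[0,0,0]],[[-1,-0.29,0],[0,0,0]],[[-1,-0.29,0],[0,0,0]],[[-1,-0.29,0],[0,0,0]],[[-1,-0.29,0],[0,0,0]]]' | head -2
python3 -m pendant '[[[-1,-0.29,0],[0,0,0]],[[-1,-0.29,0],[0,0,0]],[[-1,-0.29,0],[0,0,0]],[[-1,-0.29,0],[0,0,0]],[[-1,-0.29,0],[0,0,0]],[[-1,-0.29,0],[0,0,0]],[[-1,-0.29,0.3],[0,0,0]],[[-1,-0.29,0.3],[0,0,0]],[[-1,-0.29,0.6],[0,0,0]],[[-1,-0.2,0.6],[0,0,0]],[[0,0,0.6],[0,0,0]],[[0,0,0.3],[0,0,0]]]' | head -2
python3 - <<'E'
from h import *
im=snap('top')
hsv=cv2.cvtColor(im,cv2.COLOR_RGB2HSV)
b=snap('scene')
cv2.imwrite('pics/d.png',cv2.resize(b[130:230,190:350,::-1],None,fx=4,fy=4))
m=cv2.inRange(hsv,(8,120,90),(28,255,255));m[:200]=0;m[275:]=0;m[:,:365]=0;m[:,445:]=0
n,_,st,ce=cv2.connectedComponentsWithStats(m)
for i in range(1,n):
    if st[i,4]>15: print(ce[i],st[i],ray('top',ce[i],60))
for d in finder.tip_of('scene','pot0')[:3]: print(d, ray('scene',d['xy'],8))
E
python3 go.py 438,-203,55
```

```text
time: 3.2
ee_pos: [312.2, 301.0, 240.8]
time: 4.4
ee_pos: [372.2, 58.4, 240.8]
time: 5.6
ee_pos: [422.8, -141.7, 185.3]
[388.73640167 216.34728033] [380 208  18  17 239] [ 548.69764315 -215.82604792   60.        ]
{'xy': [280.6, 177.5], 'p': 0.91} [ 442.5069566  -208.01589702    8.        ]
{'xy': [330.0, 178.9], 'p': 0.82} [388.57344508 -69.74938081   8.        ]
{'xy': [182.5, 186.2], 'p': 0.71} [ 592.96148601 -453.35982818    8.        ]
t 5.8 tcp [ 423.1 -141.2  186.4] yaw_y 30.1 q6 -0.96 F [-0.   0.   0.8] w 92.8 gf 0.0
438,-203,55 units [-3.05 -0.91  6.57] | rows 7 each [-0.436 -0.13   0.938]
```

View pics/d.png

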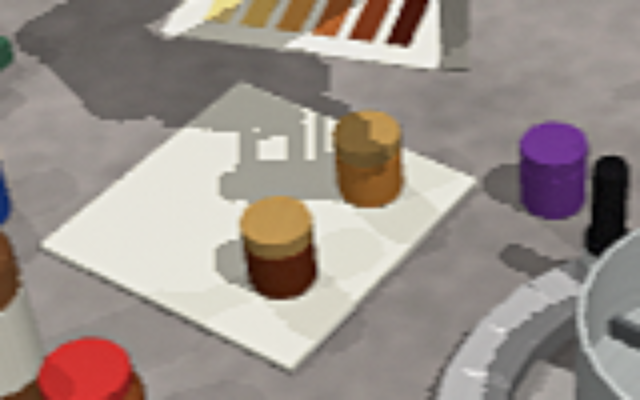

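The crop shows the two brass-capped pots standing on the board, pot A near scene (281,172) and pot B near (260,192). The purple one at (328,172) is off the board. Grasping pot A.

```bash

python3 -m pendant '[[[-0.8,-0.22,0],[0,0,0]],[[-0.8,-0.22,0],[0,0,0]],[[-0.8,-0.21,0.3],[0,0,0]],[[-0.79,-0.21,0.5],[0,0,0]],[[0,0,1],[0,0,0]],[[0,0,1],[0,0,0]],[[0,0,1],[0,0,0]],[[0,0,1],[0,0,0]],[[0,0,1],[0,0,0]],[[0,0,0.5],[0,0,0]],[[0,0,0.27],[0,0,0]],[[0,0,0],[0,0,0]]]' | head -3
python3 -m pendant '[[[0,0,0],[0,0,0]],[[0,0,0],[0,0,0]],[[0,0,0],[0,0,0]],[[0,0,0],[0,0,0]],[[0,0,0],[0,0,0]],[[0,0,0],[0,0,0]],[[0,0,0],[0,0,0]],[[0,0,0],[0,0,0]]]' 1 15
python3 go.py 440,-205,200 606,72,200 606,72,110
```

```text
time: 6.95
ee_pos: [440.5, -206.2, 55.1]
tcp_rot: [0.5, 0.866, -0.0, -0.0]
time: 7.75
ee_pos: [440.6, -205.9, 55.4]
tcp_rot: [0.5, 0.866, -0.0, 0.0]
ft_force: [-1.1, -0.3, 0.6]
gripper_width: 49.5
gripper_force: 15.0
t 7.8 tcp [ 440.6 -205.9   55.4] yaw_y 30.0 q6 -1.07 F [-1.1 -0.3  0.6] w 49.5 gf 15.0
440,-205,200 units [ 0.05 -0.   -7.23] | rows 8 each [ 0.007 -0.    -0.904]
606,72,200 units [ 7.83 14.12 -0.  ] | rows 15 each [ 0.522  0.941 -0.   ]
606,72,110 units [0.  0.  4.5] | rows 5 each [0.  0.  0.9]
```

```bash

python3 -m pendant '[[[0,0,-0.8],[0,0,0]],[[0,0,-1],[0,0,0]],[[0,0,-1],[0,0,0]],[[0,0,-1],[0,0,0]],[[0,0,-1],[0,0,0]],[[0.3,0.5,-1],[0,0,0]],[[0.52,0.94,-1],[0,0,0]],[[0.52,0.94,-0.43],[0,0,0]],[[0.52,0.94,0],[0,0,0]],[[0.52,0.94,0],[0,0,0]],[[0.52,0.94,0],[0,0,0]],[[0.52,0.94,0],[0,0,0]]]' | head -2
python3 -m pendant '[[[0.52,0.94,0],[0,0,0]],[[0.52,0.94,0],[0,0,0]],[[0.52,0.94,0],[0,0,0]],[[0.52,0.94,0],[0,0,0]],[[0.52,0.94,0],[0,0,0]],[[0.52,0.94,0],[0,0,0]],[[0.52,0.94,0],[0,0,0]],[[0.5,0.9,0],[0,0,0]],[[0.25,0.45,0],[0,0,0]],[[0,0,0],[0,0,0]],[[0,0,0],[0,0,0]]]' 
python3 - <<'E'
from h import *
im=snap('top');cv2.imwrite('pics/e.png',cv2.resize(im[150:260,210:350,::-1],None,fx=4,fy=4))
E
python3 go.py 606,72,110
```

```text
time: 8.95
ee_pos: [512.8, -84.3, 199.5]
time: 10.05
ee_pos: [605.5, 69.8, 199.4]
tcp_rot: [0.5, 0.866, -0.0, -0.0]
ft_force: [0.4, -0.8, -0.6]
gripper_width: 49.7
gripper_force: 15.0
t 10.1 tcp [605.5  69.5 199.6] yaw_y 30.0 q6 -0.49 F [ 0.2  1.  -1.8] w 49.7 gf 15.0
606,72,110 units [0.1  0.09 4.48] | rows 5 each [0.019 0.017 0.896]
```

View pics/e.png

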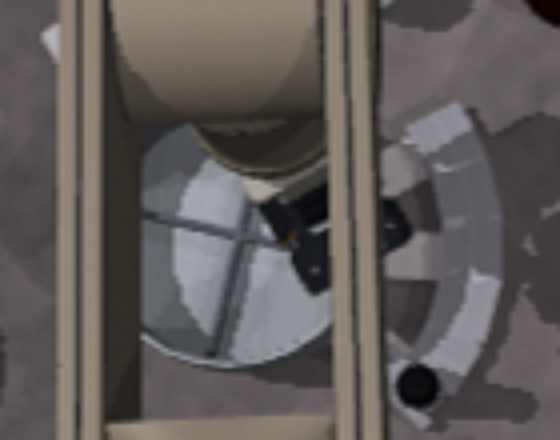

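The arm hides most of the rotor, but the ribs at crop (240,235) are unmoved. Descending by calculation.

```bash

python3 -m pendant '[[[0.1,0.09,0.9],[0,0,0]],[[0,0,0.9],[0,0,0]],[[0,0,0.9],[0,0,0]],[[0,0,0.9],[0,0,0]],[[0,0,0.6],[0,0,0]],[[0,0,0.2],[0,0,0]],[[0,0,0.1],[0,0,0]],[[0,0,0.1],[0,0,0]],[[0,0,0],[0,0,0]]]'
python3 -m pendant '[[[0,0,0],[0,0,0]],[[0,0,0],[0,0,0]],[[0,0,0],[0,0,0]],[[0,0,0],[0,0,0]],[[0,0,0],[0,0,0]]]' -0.33
python3 go.py 606,72,200 549,-216,200 549,-216,55
```

```text
time: 11.0
ee_pos: [606.9, 72.8, 108.5]
tcp_rot: [0.5, 0.866, 0.0, 0.0]
ft_force: [0.0, 0.3, -0.9]
gripper_width: 49.8
gripper_force: 15.0
time: 11.5
ee_pos: [606.6, 72.9, 108.0]
tcp_rot: [0.5, 0.866, 0.0, 0.0]
ft_force: [0.2, 0.8, 0.6]
gripper_width: 61.6
gripper_force: 0.0
t 11.5 tcp [606.6  72.9 108. ] yaw_y 30.0 q6 -0.49 F [0.2 0.8 0.6] w 61.6 gf 0.0
606,72,200 units [-0.03 -0.05 -4.6 ] | rows 5 each [-0.005 -0.009 -0.92 ]
549,-216,200 units [-11.04  -9.68  -0.  ] | rows 12 each [-0.92  -0.806 -0.   ]
549,-216,55 units [ 0.   -0.    7.25] | rows 8 each [ 0.    -0.     0.906]
```

```bash

python3 -m pendant '[[[0,0,-0.9],[0,0,0]],[[0,0,-0.9],[0,0,0]],[[0,0,-0.9],[0,0,0]],[[0,0,-0.9],[0,0,0]],[[0,0,-1],[0,0,0]],[[-0.92,-0.8,0],[0,0,0]],[[-0.92,-0.8,0],[0,0,0]],[[-0.92,-0.8,0],[0,0,0]],[[-0.92,-0.8,0],[0,0,0]],[[-0.92,-0.8,0],[0,0,0]],[[-0.92,-0.8,0],[0,0,0]],[[-0.92,-0.8,0],[0,0,0]]]' -1 |head -2
python3 - <<'E'
from h import *
im=snap('top');b=snap('scene')
c1=im[150:260,210:460,::-1];c2=b[150:290,230:430,::-1]
c1=cv2.resize(c1,None,fx=3,fy=3);c2=cv2.resize(c2,None,fx=1.8,fy=1.8)
o=np.zeros((c1.shape[0]+c2.shape[0],c1.shape[1],3),np.uint8);o[:c1.shape[0]]=c1;o[c1.shape[0]:,:c2.shape[1]]=c2
cv2.imwrite('pics/f.png',o)
hsv=cv2.cvtColor(im,cv2.COLOR_RGB2HSV)
m=cv2.inRange(hsv,(8,120,90),(28,255,255));m[:175]=0;m[275:]=0;m[:,:210]=0;m[:,445:]=0
n,_,st,ce=cv2.connectedComponentsWithStats(m)
for i in range(1,n):
    if st[i,4]>15: print(ce[i],st[i],ray('top',ce[i],60))
for d in finder.tip_of('scene','pot0')[:4]: print(d, ray('scene',d['xy'],8),ray('scene',d['xy'],60))
E
python3 go.py 549,-216,200 549,-216,55
```

```text
time: 12.7
ee_pos: [573.7, -95.6, 199.9]
[284.63855422 195.13253012] [276 187  18  17 249] [613.91858073  79.30150525  60.        ]
[394.06349206 217.85714286] [391 210   7  15  63] [ 544.19213081 -230.70540774   60.        ]
{'xy': [325.7, 177.0], 'p': 0.92} [385.81039541 -84.94617501   8.        ] [440.94768971 -61.6979079   60.        ]
{'xy': [260.9, 196.7], 'p': 0.83} [ 539.1294154  -220.54000223    8.        ] [ 584.3827855  -188.55049016   60.        ]
{'xy': [349.2, 231.9], 'p': 0.79} [562.32425926  58.09856936   8.        ] [606.08234144  72.12525777  60.        ]
{'xy': [184.2, 183.3], 'p': 0.68} [ 580.52180619 -456.72204729    8.        ] [ 623.10675816 -409.50673068   60.        ]
t 12.8 tcp [573.8 -95.9 199.9] yaw_y 29.9 q6 -0.78 F [0.3 0.1 0.2] w 92.8 gf 0.0
549,-216,200 units [-4.59 -4.07 -0.01] | rows 5 each [-0.918 -0.814 -0.001]
549,-216,55 units [ 0.   -0.    7.25] | rows 8 each [ 0.    -0.     0.906]
```

View pics/f.png

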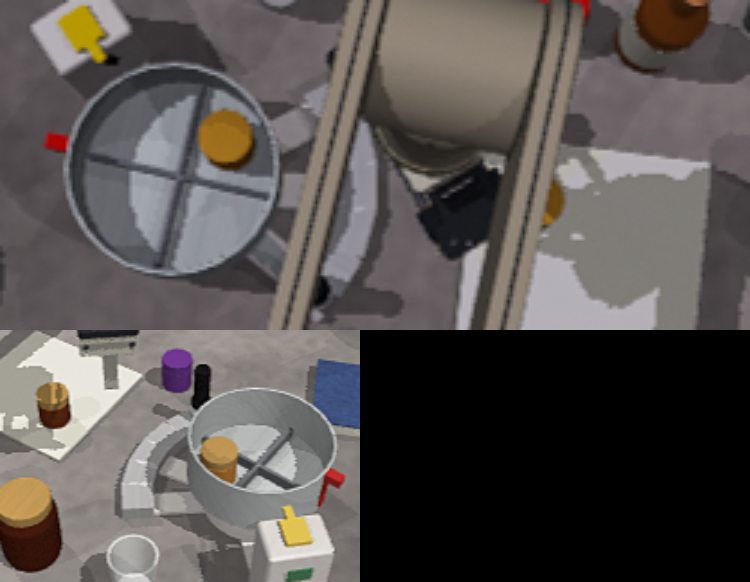

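Pot A stands upright in the -60° well (crop (225,138)). Pot B is still at its place, partly hidden at (394,217). Fetching pot B.

```bash

python3 -m pendant '[[[-0.92,-0.82,0],[0,0,0]],[[-0.92,-0.82,0],[0,0,0]],[[-0.92,-0.82,0],[0,0,0]],[[-0.92,-0.82,0],[0,0,0]],[[-0.9,-0.8,0.3],[0,0,0]],[[0,0,1],[0,0,0]],[[0,0,1],[0,0,0]],[[0,0,1],[0,0,0]],[[0,0,1],[0,0,0]],[[0,0,1],[0,0,0]],[[0,0,1],[0,0,0]],[[0,0,0.6],[0,0,0]]]' | head -2
python3 -m pendant '[[[0,0,0.35],[0,0,0]],[[0,0,0],[0,0,0]],[[0,0,0],[0,0,0]]]' | head -2
python3 -m pendant '[[[0,0,0],[0,0,0]],[[0,0,0],[0,0,0]],[[0,0,0],[0,0,0]],[[0,0,0],[0,0,0]],[[0,0,0],[0,0,0]],[[0,0,0],[0,0,0]],[[0,0,0],[0,0,0]]]' 1 15
python3 go.py 549,-216,200 548,172,200 548,172,110
```

```text
time: 14.05
ee_pos: [548.8, -213.4, 60.0]
time: 14.35
ee_pos: [549.9, -214.9, 55.7]
time: 15.05
ee_pos: [549.2, -214.9, 54.9]
tcp_rot: [0.5, 0.866, -0.0, 0.0]
ft_force: [-0.8, -0.3, 0.2]
gripper_width: 49.7
gripper_force: 15.0
t 15.1 tcp [ 549.2 -214.9   54.9] yaw_y 30.0 q6 -0.98 F [-0.8 -0.3  0.2] w 49.7 gf 15.0
549,-216,200 units [-0.04 -0.04 -7.26] | rows 8 each [-0.005 -0.005 -0.907]
548,172,200 units [16.82  9.67 -0.  ] | rows 17 each [ 0.989  0.569 -0.   ]
548,172,110 units [0.  0.  4.5] | rows 5 each [0.  0.  0.9]
```

```bash

python3 -m pendant '[[[0,0,-0.8],[0,0,0]],[[0,0,-1],[0,0,0]],[[0,0,-1],[0,0,0]],[[0,0,-1],[0,0,0]],[[0,0,-1],[0,0,0]],[[0.5,0.25,-1],[0,0,0]],[[1,0.57,-1],[0,0,0]],[[1,0.57,-0.45],[0,0,0]],[[1,0.57,0],[0,0,0]],[[1,0.57,0],[0,0,0]],[[1,0.57,0],[0,0,0]],[[1,0.57,0],[0,0,0]]]' | head -2
python3 -m pendant '[[[1,0.57,0],[0,0,0]],[[1,0.57,0],[0,0,0]],[[1,0.57,0],[0,0,0]],[[1,0.57,0],[0,0,0]],[[1,0.57,0],[0,0,0]],[[1,0.57,0],[0,0,0]],[[1,0.57,0],[0,0,0]],[[1,0.57,0],[0,0,0]],[[0.7,0.42,0],[0,0,0]],[[0.5,0.3,0],[0,0,0]],[[0,0,0],[0,0,0]],[[0,0,0],[0,0,0]]]' |head -2
python3 go.py 548,172,109
```

```text
time: 16.25
ee_pos: [547.7, -64.6, 201.1]
time: 17.45
ee_pos: [547.0, 146.2, 199.9]
t 17.4 tcp [547.  146.2 199.9] yaw_y 30.1 q6 -0.35 F [-1.1 -0.6 -0.8] w 49.6 gf 15.0
548,172,109 units [1.09 0.69 4.55] | rows 5 each [0.219 0.138 0.909]
```

```bash

python3 -m pendant '[[[0.6,0.4,0],[0,0,0]],[[0.49,0.29,0],[0,0,0]],[[0,0,0.9],[0,0,0]],[[0,0,0.9],[0,0,0]],[[0,0,0.9],[0,0,0]],[[0,0,0.9],[0,0,0]],[[0,0,0.6],[0,0,0]],[[0,0,0.2],[0,0,0]],[[0,0,0.1],[0,0,0]],[[0,0,0.1],[0,0,0]],[[0,0,0],[0,0,0]],[[0,0,0],[0,0,0]]]'
python3 -m pendant '[[[0,0,0],[0,0,0]],[[0,0,0],[0,0,0]],[[0,0,0],[0,0,0]],[[0,0,0],[0,0,0]],[[0,0,0],[0,0,0]]]' -0.33 | tail -2
python3 go.py 548,172,200 488,412,150 488,412,39
```

```text
time: 18.65
ee_pos: [548.5, 172.5, 108.6]
tcp_rot: [0.5, 0.866, 0.0, 0.0]
ft_force: [-0.1, 0.4, -1.9]
gripper_width: 49.5
gripper_force: 15.0
gripper_width: 61.9
gripper_force: 0.0
t 19.1 tcp [548.1 172.4 107.9] yaw_y 30.0 q6 -0.31 F [-0.   0.1 -0.6] w 61.9 gf 0.0
548,172,200 units [-0.01 -0.01 -4.6 ] | rows 5 each [-0.003 -0.002 -0.921]
488,412,150 units [11.89  3.41  2.5 ] | rows 12 each [0.991 0.284 0.208]
488,412,39 units [ 0.   -0.    5.55] | rows 6 each [ 0.    -0.     0.925]
```

```bash

python3 -m pendant '[[[0,0,-0.9],[0,0,0]],[[0,0,-0.9],[0,0,0]],[[0,0,-0.9],[0,0,0]],[[0,0,-0.9],[0,0,0]],[[0,0,-1],[0,0,0]],[[1,0.28,0],[0,0,0]],[[1,0.28,0],[0,0,0]],[[1,0.28,0],[0,0,0]],[[1,0.28,0],[0,0,0]],[[1,0.28,0],[0,0,0]],[[1,0.28,0],[0,0,0]],[[1,0.28,0],[0,0,0]]]' -0.2 |head -2
python3 - <<'E'
from h import *
im=snap('top');b=snap('scene')
c1=im[150:300,130:350,::-1];c2=b[160:310,300:550,::-1]
c1=cv2.resize(c1,None,fx=2.2,fy=2.2);c2=cv2.resize(c2,None,fx=1.7,fy=1.7)
o=np.zeros((c1.shape[0]+c2.shape[0],490,3),np.uint8);o[:c1.shape[0],:c1.shape[1]]=c1;o[c1.shape[0]:,:c2.shape[1]]=c2
cv2.imwrite('pics/g.png',o)
for n,i,(x0,y0,x1,y1) in(('top',im,(140,200,220,290)),('scene',b,(450,215,545,290))):
    m=cv2.inRange(cv2.cvtColor(i,cv2.COLOR_RGB2HSV),(3,150,110),(20,255,255));q=np.zeros_like(m);q[y0:y1,x0:x1]=m[y0:y1,x0:x1]
    k,_,st,ce=cv2.connectedComponentsWithStats(q)
    for j in range(1,k):
        if st[j,4]>15: print(n,ce[j],st[j],ray(n,ce[j],38 if n=='top' else 31))
E
python3 go.py 488,412,150 488,412,39
```

```text
time: 20.35
ee_pos: [511.6, 314.0, 199.8]
scene [495.18181818 248.56684492] [488 241  16  16 187] [488.10495132 411.57959465  31.        ]
t 20.4 tcp [511.  315.3 199.8] yaw_y 30.2 q6 -0.06 F [-0.   0.5  0.2] w 55.5 gf 0.0
488,412,150 units [4.76 1.44 2.49] | rows 5 each [0.951 0.287 0.499]
488,412,39 units [-0.   -0.    5.55] | rows 6 each [-0.001 -0.     0.925]
```

View pics/g.png

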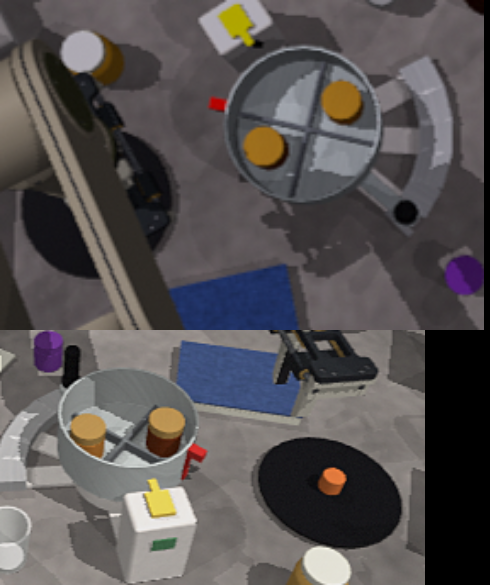

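Both pots are upright in opposite wells (crop (342,102) and (264,147)). The cover is unmoved, with its knob at scene (495,249), which gives (488,412) from both views. Now grasping the knob.

```bash

python3 -m pendant '[[[0.95,0.29,0.5],[0,0,0]],[[0.95,0.29,0.5],[0,0,0]],[[0.95,0.29,0.5],[0,0,0]],[[0.95,0.29,0.5],[0,0,0]],[[0.95,0.29,0.5],[0,0,0]],[[0,0,1],[0,0,0]],[[0,0,1],[0,0,0]],[[0,0,1],[0,0,0]],[[0,0,1],[0,0,0]],[[0,0,0.8],[0,0,0]],[[0,0,0.5],[0,0,0]],[[0,0,0.2],[0,0,0]]]' | head -2
python3 go.py 488,412,39
python3 -m pendant '[[[0,0,0],[0,0,0]],[[0,0,0],[0,0,0]],[[0,0,0],[0,0,0]],[[0,0,0],[0,0,0]],[[0,0,0],[0,0,0]],[[0,0,0],[0,0,0]],[[0,0,0],[0,0,0]]]' 1 30
python3 go.py 488,412,220 577,123,220 577,123,162
```

```text
time: 21.65
ee_pos: [488.9, 409.5, 38.5]
t 21.6 tcp [488.9 409.5  38.5] yaw_y 30.0 q6 0.09 F [-0.5 -0.6 -0. ] w 55.8 gf 0.0
488,412,39 units [ 0.13  0.03 -0.03] | rows 1 each [ 0.132  0.026 -0.027]
time: 22.35
ee_pos: [490.0, 410.4, 41.0]
tcp_rot: [0.5, 0.866, 0.001, 0.0]
ft_force: [-0.5, -0.9, 5.9]
gripper_width: 31.4
gripper_force: 30.0
t 22.4 tcp [490.  410.4  41. ] yaw_y 30.0 q6 0.09 F [-0.5 -0.9  5.9] w 31.4 gf 30.0
488,412,220 units [ 0.12 -0.03 -8.95] | rows 9 each [ 0.014 -0.003 -0.995]
577,123,220 units [-1.474e+01 -3.380e+00 -1.000e-02] | rows 15 each [-0.982 -0.226 -0.   ]
577,123,162 units [-0.  -0.   2.9] | rows 3 each [-0.    -0.002  0.967]
```

```bash
python3 - <<'E'
from h import *
from scipy.ndimage import map_coordinates as mc
t=np.linspace(0,2*np.pi,240,endpoint=False)
for n,f in(('top','a.png'),('scene','b.png')):
    g=cv2.GaussianBlur(cv2.imread('pics/'+f,0).astype(np.float32),(0,0),1.0)
    G=np.hypot(cv2.Sobel(g,5,1,0),cv2.Sobel(g,5,0,1));G=np.minimum(G,80)
    best=[]
    for x in np.arange(568,590,1.):
        for y in np.arange(112,131,1.):
            s=0
            for r in(97,93):
                U=np.array([proj(n,(x+r*np.cos(a),y+r*np.sin(a),130)) for a in t[::3]])
                s+=mc(G,[U[:,1],U[:,0]],order=1).mean()
            best.append((s,x,y))
    best.sort(reverse=True);print(n,[tuple(np.round(b,1)) for b in best[:5]])
E
python3 -m pendant '[[[0,0,-0.6],[0,0,0]],[[0,0,-1],[0,0,0]],[[0,0,-1],[0,0,0]],[[0,0,-1],[0,0,0]],[[0,0,-1],[0,0,0]],[[0,0,-1],[0,0,0]],[[0,0,-1],[0,0,0]],[[0,0,-1],[0,0,0]],[[0,0,-1],[0,0,0]],[[0,0,-0.4],[0,0,0]]]'
```

```text
top [(np.float64(140.5), np.float64(575.0), np.float64(121.0)), (np.float64(139.5), np.float64(574.0), np.float64(121.0)), (np.float64(138.9), np.float64(575.0), np.float64(122.0)), (np.float64(138.6), np.float64(575.0), np.float64(120.0)), (np.float64(138.5), np.float64(574.0), np.float64(120.0))]
scene [(np.float64(143.9), np.float64(576.0), np.float64(118.0)), (np.float64(143.6), np.float64(577.0), np.float64(119.0)), (np.float64(143.3), np.float64(577.0), np.float64(118.0)), (np.float64(143.0), np.float64(574.0), np.float64(117.0)), (np.float64(142.9), np.float64(575.0), np.float64(117.0))]
time: 23.35
ee_pos: [489.9, 410.4, 222.6]
tcp_rot: [0.5, 0.866, 0.001, 0.001]
ft_force: [-0.3, -0.4, -2.7]
gripper_width: 31.4
gripper_force: 30.0
```

```bash
python3 go.py 576.3,119.4,222
python3 -m pendant '[[[-0.6,-0.14,0],[0,0,0]],[[-1,-0.23,0],[0,0,0]],[[-1,-0.23,0],[0,0,0]],[[-1,-0.23,0],[0,0,0]],[[-1,-0.23,0],[0,0,0]],[[-1,-0.23,0],[0,0,0]],[[-1,-0.23,0],[0,0,0]],[[-1,-0.23,0],[0,0,0]],[[-1,-0.23,0],[0,0,0]],[[-1,-0.23,0],[0,0,0]],[[-1,-0.23,0],[0,0,0]],[[-1,-0.23,0],[0,0,0]]]' |head -2
python3 -m pendant '[[[-1,-0.23,0],[0,0,0]],[[-1,-0.23,0],[0,0,0]],[[-0.8,-0.2,0],[0,0,0]],[[-0.4,-0.1,0],[0,0,0]],[[0,0,0],[0,0,0]],[[0,0,0],[0,0,0]],[[0,0,0],[0,0,0]]]' |head -2
python3 go.py 576.3,119.4,222 576.3,119.4,172
```

```text
t 23.4 tcp [489.9 410.4 222.6] yaw_y 30.1 q6 0.09 F [-0.3 -0.4 -2.7] w 31.4 gf 30.0
576.3,119.4,222 units [-1.476e+01 -3.550e+00  1.000e-02] | rows 15 each [-0.984 -0.236  0.001]
time: 24.55
ee_pos: [558.6, 180.4, 217.9]
time: 25.25
ee_pos: [578.0, 120.2, 219.7]
t 25.2 tcp [578.  120.2 219.7] yaw_y 30.1 q6 -0.41 F [ 0.3  0.1 -1.8] w 31.3 gf 30.0
576.3,119.4,222 units [ 0.01 -0.09 -0.11] | rows 1 each [ 0.008 -0.091 -0.113]
576.3,119.4,172 units [-0.   0.   2.5] | rows 3 each [-0.     0.     0.833]
```

```bash

python3 -m pendant '[[[0,-0.09,0.6],[0,0,0]],[[0,0,0.7],[0,0,0]],[[0,0,0.6],[0,0,0]],[[0,0,0.2],[0,0,0]],[[0,0,0],[0,0,0]],[[0,0,0],[0,0,0]]]' |head -3
python3 - <<'E'
from h import *
b=snap('scene')
cv2.imwrite('pics/hraw.png',b[:,:,::-1])
o=b[:,:,::-1].copy()
z=observe()['ee_pos'];x,y=575.5,120
t=np.linspace(0,6.283,90)
for r,zz,c in((101,z[2]-41+14,(0,255,0)),(97,130,(255,0,255))):
    for a in t:
        u=proj('scene',(x+r*np.cos(a),y+r*np.sin(a),zz)).round().astype(int);o[u[1],u[0]]=c
cv2.imwrite('pics/h.png',cv2.resize(o[150:290,290:450],None,fx=4,fy=4,interpolation=0))
E
python3 go.py 576.3,119.4,163
```

```text
time: 25.85
ee_pos: [576.7, 118.5, 177.9]
tcp_rot: [0.5, 0.866, 0.0, 0.0]
t 25.9 tcp [577.  118.5 178.4] yaw_y 30.0 q6 -0.41 F [ 0.1 -0.1 -2.6] w 31.2 gf 30.0
576.3,119.4,163 units [ 0.06 -0.01  0.77] | rows 1 each [ 0.057 -0.01   0.769]
```

View pics/h.png

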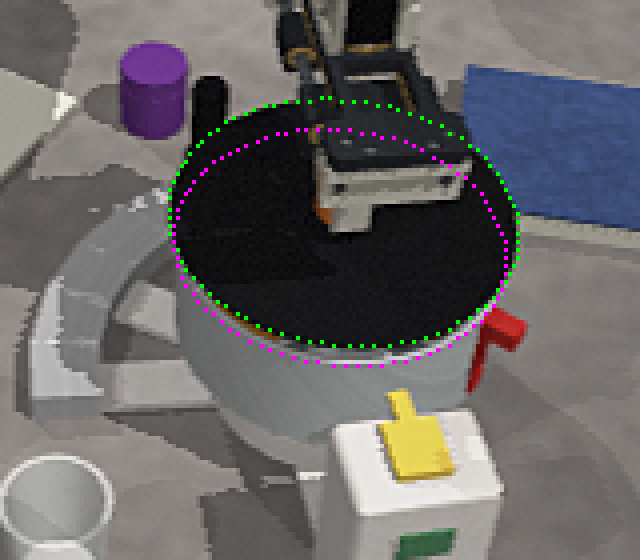

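The cover's disc matches the predicted circle concentric with the rim (crop (345,220)). Lowering it.

```bash

python3 -m pendant '[[[0.03,0,0.3],[0,0,0]],[[0,0,0.2],[0,0,0]],[[0,0,0.15],[0,0,0]],[[0,0,0.1],[0,0,0]],[[0,0,0.05],[0,0,0]],[[0,0,0],[0,0,0]]]'
python3 go.py 576.3,119.4,163
```

```text
time: 26.5
ee_pos: [576.3, 119.0, 162.9]
tcp_rot: [0.5, 0.866, 0.0, 0.0]
ft_force: [-3.6, -0.1, 5.0]
gripper_width: 31.7
gripper_force: 30.0
t 26.5 tcp [576.3 119.  162.9] yaw_y 30.0 q6 -0.41 F [-3.6 -0.1  5. ] w 31.7 gf 30.0
576.3,119.4,163 units [ 0.02  0.01 -0.  ] | rows 0 each [ 0.02   0.009 -0.004]
```

```bash

python3 -m pendant '[[[0,0,0],[0,0,0]],[[0,0,0],[0,0,0]],[[0,0,0],[0,0,0]],[[0,0,0],[0,0,0]],[[0,0,-0.3],[0,0,0]],[[0,0,-0.8],[0,0,0]],[[0,0,-1],[0,0,0]],[[0,0,-1],[0,0,0]],[[0,0,-1],[0,0,0]],[[-1,-1,0],[0,0,0]],[[-1,-1,0],[0,0,0]],[[-1,-1,0],[0,0,0]]]' -0.2 |tail -6
python3 - <<'E'
from h import *
for n,f,(x0,y0,x1,y1) in(('top','a.png',(302,232,330,262)),('scene','b.png',(332,165,352,198))):
    m=cv2.inRange(cv2.cvtColor(cv2.imread('pics/'+f),cv2.COLOR_BGR2HSV),(0,0,0),(180,255,45));q=np.zeros_like(m);q[y0:y1,x0:x1]=m[y0:y1,x0:x1]
    k,_,st,ce=cv2.connectedComponentsWithStats(q)
    for j in range(1,k):
        if st[j,4]>15: print(n,ce[j],st[j],ray(n,ce[j],120),ray(n,ce[j],90))
b=snap('scene');a=snap('top')
cv2.imwrite('pics/i.png',np.vstack([cv2.resize(b[150:290,290:450,::-1],(640,560)[::1],interpolation=1)[:300],cv2.resize(a[150:260,200:350,::-1],(640,469))[:290]]))
E
python3 go.py
```

```text
time: 27.7
ee_pos: [554.7, 36.4, 245.9]
tcp_rot: [0.499, 0.866, 0.001, 0.001]
ft_force: [0.2, -0.9, 0.3]
gripper_width: 56.2
gripper_force: 0.0
top [314.13483146 246.14606742] [309 241  11  11  89] [464.06626679  -4.74118175 120.        ] [465.59890564  -4.15046053  90.        ]
scene [341.47058824 180.47058824] [337 169  10  25 187] [500.70756449   7.52595491 120.        ] [468.73087413  -4.05534046  90.        ]
t 27.8 tcp [554.4  34.3 245.7] yaw_y 29.9 q6 -0.55 F [0.2 0.9 0. ] w 55.7 gf 0.0
```

View pics/i.png

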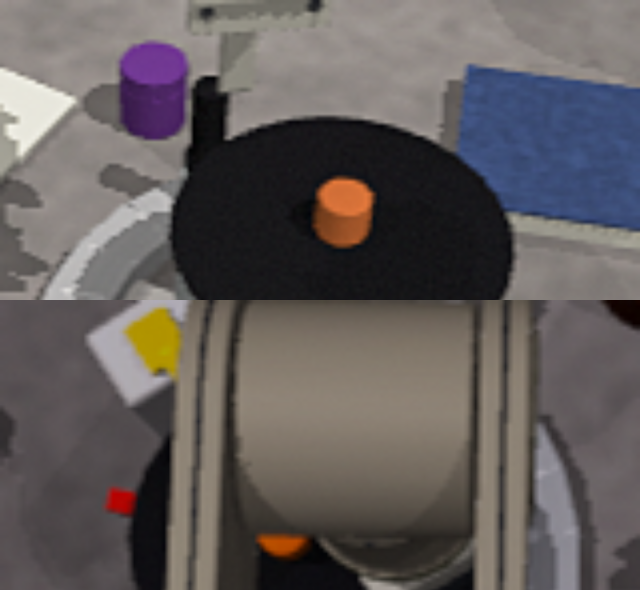

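The cover sits flush and level (crop (340,210)), and the grip is at (465,-4.3). I turn the tool so that it closes radially, at yaw 48.4°, and go to the grip.

```bash

python3 -m pendant '[[[0,0,0],[0,0,-0.92]],[[0,0,0],[0,0,-0.92]],[[0,0,0],[0,0,-0.92]],[[0,0,0],[0,0,-0.92]],[[0,0,0],[0,0,-0.92]],[[0,0,0],[0,0,0]]]' |head -2
python3 go.py 465,-4.3,200 465,-4.3,105
```

```text
time: 28.4
ee_pos: [554.9, 37.6, 245.1]
t 28.4 tcp [554.9  37.6 245.1] yaw_y 48.5 q6 -0.87 F [ 0.6 -0.1  0.5] w 55.7 gf 0.0
465,-4.3,200 units [ 1.98 -4.55  2.25] | rows 5 each [ 0.396 -0.91   0.449]
465,-4.3,105 units [ 0.   -0.    4.75] | rows 5 each [ 0.001 -0.001  0.95 ]
```

```bash

python3 -m pendant '[[[0.4,-0.91,0.25],[0,0,0]],[[0.4,-0.91,0.5],[0,0,0]],[[0.4,-0.91,0.5],[0,0,0]],[[0.4,-0.91,0.5],[0,0,0]],[[0.38,-0.91,0.5],[0,0,0]],[[0,0,0.5],[0,0,0]],[[0,0,1],[0,0,0]],[[0,0,1],[0,0,0]],[[0,0,1],[0,0,0]],[[0,0,0.8],[0,0,0]],[[0,0,0.45],[0,0,0]],[[0,0,0],[0,0,0]]]'
python3 go.py 465,-4.3,105
```

```text
time: 29.6
ee_pos: [464.1, -4.4, 102.8]
tcp_rot: [0.355, 0.935, -0.0, -0.001]
ft_force: [-0.0, -0.5, 0.2]
gripper_width: 55.9
gripper_force: 0.0
t 29.6 tcp [464.1  -4.4 102.8] yaw_y 48.4 q6 -0.97 F [-0.  -0.5  0.2] w 55.9 gf 0.0
465,-4.3,105 units [-0.03  0.03 -0.11] | rows 1 each [-0.031  0.033 -0.112]
```

```bash

python3 -m pendant '[[[0,0,-0.1],[0,0,0]],[[0,0,0],[0,0,0]],[[0,0,0],[0,0,0]],[[0,0,0],[0,0,0]],[[0,0,0],[0,0,0]],[[0,0,0],[0,0,0]],[[0,0,-0.4],[0,0,0]],[[0,0,-0.45],[0,0,0]],[[0,0,-0.4],[0,0,0]],[[0,0,0],[0,0,0]]]' 1 30
python3 go.py
python3 -m pendant '[[[-0.576,0.02,0],[0,0,-1]],[[-0.576,0.02,0],[0,0,-1]],[[-0.576,0.02,0],[0,0,-1]],[[-0.576,0.02,0],[0,0,-1]],[[-0.576,0.02,0],[0,0,-1]],[[-0.576,0.02,0],[0,0,-1]],[[0,0,0],[0,0,0]]]'
python3 - <<'E'
from h import *
for n in('scene','top'):
    snap(n)
    for d in finder.tip_of(n,'mark')[:2]: 
        q=ray(n,d['xy'],123);print(n,d,q,np.degrees(np.arctan2(q[1]-120,q[0]-575.5)))
E
python3 go.py
```

```text
time: 30.6
ee_pos: [467.1, -3.4, 133.3]
tcp_rot: [0.355, 0.935, 0.002, 0.003]
ft_force: [7.7, 9.2, -1.4]
gripper_width: 24.7
gripper_force: 30.0
t 30.6 tcp [467.1  -3.4 133.3] yaw_y 48.5 q6 -0.97 F [ 7.7  9.2 -1.4] w 24.7 gf 30.0
time: 31.3
ee_pos: [526.2, -36.3, 131.3]
tcp_rot: [0.151, 0.989, 0.003, 0.001]
ft_force: [5.0, 13.6, -1.5]
gripper_width: 24.6
gripper_force: 30.0
scene {'xy': [422.3, 226.2], 'p': 0.56} [575.80802355 235.49182713 123.        ] 89.84718912207414
top {'xy': [228.7, 206.6], 'p': 0.45} [574.03430926 226.36250129 123.        ] 90.78949420572428
t 31.5 tcp [525.4 -36.  131.3] yaw_y 72.5 q6 -1.44 F [ 5.1 13.3 -1.5] w 24.1 gf 30.0
```

Anticlockwise grips: after about 10° of idle the mark went from about 76° to 90°. I need roughly 302° more, so I pump on with a small inward correction.

```bash
cat > arc.py <<'E'
from h import *
from scipy.spatial.transform import Rotation as R
o=observe();p=np.array(o['ee_pos']);M=R.from_quat(o['tcp_rot']).as_matrix()
v=p[:2]-[575.5,120]
print('t %.1f z %.1f r %.1f handle %.1f yaw-based %.1f'%(o['time'],p[2],np.hypot(*v),np.degrees(np.arctan2(v[1],v[0]))+131.6,np.degrees(np.arctan2(M[1,1],M[0,1]))-48.4),'F radial/tang',(M.T@o['ft_force']).round(1),'w %.1f'%o['gripper_width'],'q6 %.2f'%o['qpos'][5])
for n in('scene','top'):
    im=snap(n);h=cv2.cvtColor(im,cv2.COLOR_RGB2HSV)
    m=cv2.inRange(h,(0,170,90),(4,255,255))|cv2.inRange(h,(174,170,90),(180,255,255))
    k,_,st,ce=cv2.connectedComponentsWithStats(m)
    for j in range(1,k):
        q=ray(n,ce[j],123)
        if st[j,4]>8 and 85<np.hypot(q[0]-575.5,q[1]-120)<130: print(n,ce[j].round(1),st[j,4],q.round(),'mark %.1f'%np.degrees(np.arctan2(q[1]-120,q[0]-575.5)))
E
python3 -m pendant '[[[-0.576,0.12,0],[0,0,-1]],[[-0.576,0.02,0],[0,0,-1]],[[-0.576,0.02,0],[0,0,-1]],[[-0.576,0.02,0],[0,0,-1]],[[-0.576,0.02,0],[0,0,-1]],[[-0.576,0.02,0],[0,0,-1]],[[-0.576,0.02,0],[0,0,-1]],[[-0.576,0.02,0],[0,0,-1]],[[-0.576,0.02,0],[0,0,-1]],[[-0.576,0.02,0],[0,0,-1]],[[-0.576,0.02,0],[0,0,-1]],[[0,0,0],[0,0,0]]]' |head -2
python3 arc.py
python3 -m pendant '[[[0.576,0.02,0],[0,0,1]],[[0.576,0.02,0],[0,0,1]],[[0.576,0.02,0],[0,0,1]],[[0.576,0.02,0],[0,0,1]],[[0.576,0.02,0],[0,0,1]],[[0.576,0.02,0],[0,0,1]],[[0.576,0.02,0],[0,0,1]],[[0.576,0.02,0],[0,0,1]]]' |head -2
python3 -m pendant '[[[0.576,0.02,0],[0,0,1]],[[0.576,0.02,0],[0,0,1]],[[0.576,0.02,0],[0,0,1]],[[0.576,0.02,0],[0,0,1]],[[0.576,0.02,0],[0,0,1]],[[0.576,0.02,0],[0,0,1]],[[0.576,0.02,0],[0,0,1]],[[0.576,0.02,0],[0,0,1]],[[0,0,0],[0,0,0]]]' |head -2
python3 arc.py
```

```text
time: 32.7
ee_pos: [648.7, -26.0, 130.5]
t 32.7 z 130.5 r 163.4 handle 68.2 yaw-based 68.2 F radial/tang [-2.   4.2  2.2] w 24.5 q6 -2.15
scene [416.5 198.9] 34 [493. 201. 123.] mark 135.4
top [238.3 234.3] 36 [498. 199. 123.] mark 134.2
time: 33.6
ee_pos: [558.0, -42.6, 131.0]
time: 34.5
ee_pos: [474.2, -9.1, 131.6]
t 34.5 z 131.6 r 164.1 handle 3.5 yaw-based 3.8 F radial/tang [-1.4  8.7  1.9] w 24.4 q6 -1.04
scene [416.5 198.9] 34 [493. 201. 123.] mark 135.4
top [238.3 234.3] 36 [498. 199. 123.] mark 134.2
```

```bash

F() { :; }
python3 -m pendant '[[[-0.576,0.07,0],[0,0,-1]],[[-0.576,0.02,0],[0,0,-1]],[[-0.576,0.02,0],[0,0,-1]],[[-0.576,0.02,0],[0,0,-1]],[[-0.576,0.02,0],[0,0,-1]],[[-0.576,0.02,0],[0,0,-1]],[[-0.576,0.02,0],[0,0,-1]],[[-0.576,0.02,0],[0,0,-1]]]' |head -1
python3 -m pendant '[[[-0.576,0.02,0],[0,0,-1]],[[-0.576,0.02,0],[0,0,-1]],[[-0.576,0.02,0],[0,0,-1]],[[-0.576,0.02,0],[0,0,-1]],[[-0.576,0.02,0],[0,0,-1]],[[-0.576,0.02,0],[0,0,-1]],[[-0.576,0.02,0],[0,0,-1]],[[-0.576,0.02,0],[0,0,-1]],[[0,0,0],[0,0,0]]]' |head -1
python3 arc.py
python3 -m pendant '[[[0.576,0.02,0],[0,0,1]],[[0.576,0.02,0],[0,0,1]],[[0.576,0.02,0],[0,0,1]],[[0.576,0.02,0],[0,0,1]],[[0.576,0.02,0],[0,0,1]],[[0.576,0.02,0],[0,0,1]],[[0.576,0.02,0],[0,0,1]],[[0.576,0.02,0],[0,0,1]]]' |head -1
python3 -m pendant '[[[0.576,0.02,0],[0,0,1]],[[0.576,0.02,0],[0,0,1]],[[0.576,0.02,0],[0,0,1]],[[0.576,0.02,0],[0,0,1]],[[0.576,0.02,0],[0,0,1]],[[0.576,0.02,0],[0,0,1]],[[0.576,0.02,0],[0,0,1]],[[0.576,0.02,0],[0,0,1]],[[0,0,0],[0,0,0]]]' |head -1
python3 arc.py
```

```text
time: 35.4
time: 36.3
t 36.3 z 130.6 r 163.4 handle 68.3 yaw-based 68.1 F radial/tang [-2.   4.6  1.2] w 24.4 q6 -2.15
scene [377.9 178.1] 14 [458.  91. 123.] mark -166.1
time: 37.2
time: 38.1
t 38.1 z 131.4 r 164.0 handle 3.5 yaw-based 3.8 F radial/tang [-1.3  5.5  1.4] w 24.6 q6 -1.04
scene [377.9 178.1] 14 [458.  91. 123.] mark -166.1
```

```bash

python3 -m pendant '[[[-0.576,0.02,0],[0,0,-1]],[[-0.576,0.02,0],[0,0,-1]],[[-0.576,0.02,0],[0,0,-1]],[[-0.576,0.02,0],[0,0,-1]],[[-0.576,0.02,0],[0,0,-1]],[[-0.576,0.02,0],[0,0,-1]],[[-0.576,0.02,0],[0,0,-1]],[[-0.576,0.02,0],[0,0,-1]]]' |head -1
python3 -m pendant '[[[-0.576,0.02,0],[0,0,-1]],[[-0.576,0.02,0],[0,0,-1]],[[-0.576,0.02,0],[0,0,-1]],[[-0.576,0.02,0],[0,0,-1]],[[-0.576,0.02,0],[0,0,-1]],[[-0.576,0.02,0],[0,0,-1]],[[-0.576,0.02,0],[0,0,-1]],[[-0.576,0.02,0],[0,0,-1]],[[0,0,0],[0,0,0]]]' |head -1
python3 arc.py
python3 -m pendant '[[[0.576,0.02,0],[0,0,1]],[[0.576,0.02,0],[0,0,1]],[[0.576,0.02,0],[0,0,1]],[[0.576,0.02,0],[0,0,1]],[[0.576,0.02,0],[0,0,1]],[[0.576,0.02,0],[0,0,1]],[[0.576,0.02,0],[0,0,1]],[[0.576,0.02,0],[0,0,1]]]' |head -1
python3 -m pendant '[[[0.576,0.02,0],[0,0,1]],[[0.576,0.02,0],[0,0,1]],[[0.576,0.02,0],[0,0,1]],[[0.576,0.02,0],[0,0,1]],[[0.576,0.02,0],[0,0,1]],[[0.576,0.02,0],[0,0,1]],[[0.576,0.02,0],[0,0,1]],[[0.576,0.02,0],[0,0,1]],[[0,0,0],[0,0,0]]]' |head -1
python3 -m pendant '[[[-0.576,0.02,0],[0,0,-1]],[[-0.576,0.02,0],[0,0,-1]],[[-0.576,0.02,0],[0,0,-1]],[[-0.576,0.02,0],[0,0,-1]],[[-0.576,0.02,0],[0,0,-1]],[[-0.576,0.02,0],[0,0,-1]],[[-0.576,0.02,0],[0,0,-1]],[[-0.576,0.02,0],[0,0,-1]]]' |head -1
python3 -m pendant '[[[-0.576,0.02,0],[0,0,-1]],[[-0.576,0.02,0],[0,0,-1]],[[-0.576,0.02,0],[0,0,-1]],[[-0.576,0.02,0],[0,0,-1]],[[-0.576,0.02,0],[0,0,-1]],[[-0.576,0.02,0],[0,0,-1]],[[-0.576,0.02,0],[0,0,-1]],[[-0.576,0.02,0],[0,0,-1]],[[0,0,0],[0,0,0]]]' |head -1
python3 arc.py
python3 -m pendant '[[[0.576,0.02,0],[0,0,1]],[[0.576,0.02,0],[0,0,1]],[[0.576,0.02,0],[0,0,1]],[[0.576,0.02,0],[0,0,1]],[[0.576,0.02,0],[0,0,1]],[[0.576,0.02,0],[0,0,1]],[[0.576,0.02,0],[0,0,1]],[[0.576,0.02,0],[0,0,1]]]' |head -1
python3 -m pendant '[[[0.576,0.02,0],[0,0,1]],[[0.576,0.02,0],[0,0,1]],[[0.576,0.02,0],[0,0,1]],[[0.576,0.02,0],[0,0,1]],[[0.576,0.02,0],[0,0,1]],[[0.576,0.02,0],[0,0,1]],[[0.576,0.02,0],[0,0,1]],[[0.576,0.02,0],[0,0,1]],[[0,0,0],[0,0,0]]]' |head -1
python3 arc.py
python3 - <<'E'
from h import *
a=snap('top');cv2.imwrite('pics/j.png',a[:,:,::-1]);b=snap('scene')
c=np.hstack([cv2.resize(a[140:240,200:340,::-1],(560,400),interpolation=2)[:, :400],cv2.resize(b[200:300,320:420,::-1],(400,400),interpolation=2)])
cv2.imwrite('pics/k.png',c)
E
```

```text
time: 39.0
time: 39.9
t 39.9 z 130.7 r 163.4 handle 68.2 yaw-based 68.1 F radial/tang [-0.2  4.5  1.5] w 24.5 q6 -2.15
scene [336.  191.1] 12 [546.  11. 123.] mark -105.0
top [305.7 215.9] 30 [546.  17. 123.] mark -106.1
time: 40.8
time: 41.7
time: 42.5
time: 43.4
t 43.4 z 130.7 r 163.4 handle 68.2 yaw-based 68.1 F radial/tang [-0.8  5.   0.8] w 24.6 q6 -2.15
scene [333.7 225.9] 103 [656.  50. 123.] mark -40.7
time: 44.3
time: 45.2
t 45.2 z 131.5 r 164.0 handle 3.5 yaw-based 3.8 F radial/tang [-0.7  7.6  2.2] w 25.0 q6 -1.04
scene [333.7 225.9] 103 [656.  50. 123.] mark -40.7
top [295.7 177.2] 29 [653.  44. 123.] mark -44.7
```

View pics/k.png

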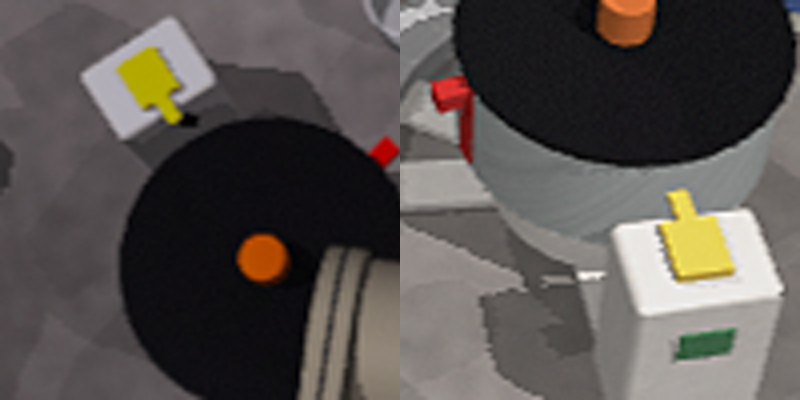

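```bash
python3 - <<'E'
from h import *
for n,pts,cs in(('top',[(243.75,170),(237,159.25)],(575,121)),('scene',[(389.25,248),(394,265.3)],(576,118))):
    for u in pts:
        for z in(125,130):
            q=ray(n,u,z);print(n,u,z,q.round(1),*['r %.1f ang %.1f'%(np.hypot(*(q[:2]-c)),np.degrees(np.arctan2(q[1]-c[1],q[0]-c[0]))) for c in(cs,(575.5,120))])
E
```

```text
top (243.75, 170) 125 [674.6 186.  125. ] r 119.0 ang 33.1 r 119.1 ang 33.7
top (243.75, 170) 130 [673.5 185.1 130. ] r 117.5 ang 33.1 r 117.7 ang 33.6
top (237, 159.25) 125 [705.2 205.  125. ] r 154.9 ang 32.8 r 155.0 ang 33.2
top (237, 159.25) 130 [703.9 204.  130. ] r 153.3 ang 32.8 r 153.5 ang 33.2
scene (389.25, 248) 125 [669.1 185.4 125. ] r 115.0 ang 35.9 r 114.2 ang 35.0
scene (389.25, 248) 130 [673.2 186.1 130. ] r 118.7 ang 35.0 r 118.0 ang 34.1
scene (394, 265.3) 125 [709.5 208.  125. ] r 161.0 ang 34.0 r 160.3 ang 33.3
scene (394, 265.3) 130 [713.4 208.5 130. ] r 164.5 ang 33.4 r 163.8 ang 32.7
```

```bash

python3 -m pendant '[[[-0.576,0.02,0],[0,0,-1]],[[-0.576,0.02,0],[0,0,-1]],[[-0.576,0.02,0],[0,0,-1]],[[-0.576,0.02,0],[0,0,-1]],[[-0.576,0.02,0],[0,0,-1]],[[-0.576,0.02,0],[0,0,-1]],[[-0.576,0.02,0],[0,0,-1]],[[-0.576,0.02,0],[0,0,-1]]]' |head -1
python3 -m pendant '[[[-0.576,0.02,0],[0,0,-1]],[[-0.576,0.02,0],[0,0,-1]],[[-0.576,0.02,0],[0,0,-1]],[[-0.576,0.02,0],[0,0,-1]],[[-0.576,0.02,0],[0,0,-1]],[[-0.576,0.02,0],[0,0,-1]],[[-0.576,0.02,0],[0,0,-1]],[[-0.576,0.02,0],[0,0,-1]],[[0,0,0],[0,0,0]]]' |head -1
python3 arc.py
python3 -m pendant '[[[0.576,0.02,0],[0,0,1]],[[0.576,0.02,0],[0,0,1]],[[0.576,0.02,0],[0,0,1]],[[0.576,0.02,0],[0,0,1]],[[0.576,0.02,0],[0,0,1]],[[0.576,0.02,0],[0,0,1]],[[0.576,0.02,0],[0,0,1]],[[0.576,0.02,0],[0,0,1]],[[0.576,0.02,0],[0,0,1]],[[0.576,0.02,0],[0,0,1]],[[0.576,0.02,0],[0,0,1]]]' |head -1
python3 -m pendant '[[[-0.576,0.02,0],[0,0,-1]],[[-0.576,0.02,0],[0,0,-1]],[[-0.576,0.02,0],[0,0,-1]],[[-0.576,0.02,0],[0,0,-1]],[[-0.576,0.02,0],[0,0,-1]],[[0,0,0],[0,0,0]]]' |head -1
python3 arc.py
```

```text
time: 46.2
time: 47.1
t 47.1 z 130.7 r 163.4 handle 68.2 yaw-based 68.1 F radial/tang [-0.4  5.2  1.4] w 24.6 q6 -2.15
scene [370.8 249.4] 102 [687. 150. 123.] mark 14.9
top [257.1 167.2] 31 [682. 150. 123.] mark 15.5
time: 48.3
time: 48.9
t 48.9 z 130.9 r 163.4 handle 44.1 yaw-based 44.1 F radial/tang [-0.7  7.3  1.3] w 24.7 q6 -1.78
scene [388.2 246. ] 68 [663. 181. 123.] mark 35.1
top [243.6 173.7] 32 [665. 187. 123.] mark 36.8
```

```bash
python3 - <<'E'
from h import *
a=snap('top');b=snap('scene')
c=np.hstack([cv2.resize(a[150:200,220:270,::-1],(400,400),interpolation=0),cv2.resize(b[220:280,360:420,::-1],(400,400),interpolation=0)])
cv2.imwrite('pics/l.png',c)
for n in('top','scene'):
    for l in('mark','pointer'):
        for d in finder.tip_of(n,l)[:1]:
            q=ray(n,d['xy'],123);print(n,l,d['xy'],round(d['p'],2),q.round(),'%.1f'%np.degrees(np.arctan2(q[1]-120,q[0]-575.5)))
E
```

```text
top mark [245.1, 174.0] 0.57 [664. 183. 123.] 35.3
top pointer [248.3, 173.8] 0.81 [664. 174. 123.] 31.2
scene mark [393.8, 250.1] 0.62 [669. 196. 123.] 39.0
scene pointer [387.5, 245.6] 0.65 [663. 180. 123.] 34.5
```

View pics/l.png

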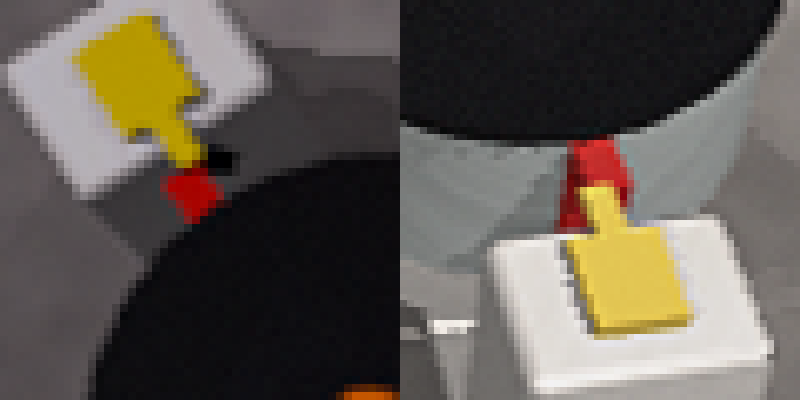

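```bash
python3 - <<'E'
from h import *
from scipy.optimize import least_squares
def blob(h,lo,hi,box):
    m=cv2.inRange(h,lo,hi);q=np.zeros_like(m);x0,y0,x1,y1=box;q[y0:y1,x0:x1]=m[y0:y1,x0:x1]
    k,lab,st,ce=cv2.connectedComponentsWithStats(q);j=1+np.argmax(st[1:,4]);return ce[j],(lab==j)
a0=cv2.imread('pics/a.png');h0=cv2.cvtColor(a0,cv2.COLOR_BGR2HSV)
c0,_=blob(h0,(0,170,90),(4,255,255),(215,185,238,205))
P=[tuple(c0),(238.3,234.3),(305.7,215.9),(295.7,177.2),(257.1,167.2),(243.6,173.7)]
Q=np.array([ray('top',u,123)[:2] for u in P])
f=lambda p:np.hypot(*(Q-p[:2]).T)-p[2]
s=least_squares(f,[575,120,108]);ax=s.x[:2]
print('axis,r',s.x.round(1),'res',s.fun.round(1),'angles',np.degrees(np.arctan2(*(Q-ax).T[::-1])).round(1))
cy,my=blob(h0,(22,120,110),(35,255,255),(220,140,260,180));
cw,mw=blob(cv2.cvtColor(a0,cv2.COLOR_BGR2HSV),(0,0,150),(180,60,255),(215,135,262,182))
ctr=max(cv2.findContours(((mw|my)*255).astype(np.uint8),0,2)[0],key=cv2.contourArea)
rc=cv2.minAreaRect(ctr);print('housing',rc)
yx=np.argwhere(my)[:,::-1].astype(float)
W=np.array([ray('top',u,128)[:2] for u in yx])
for nm,q in(('housing',ray('top',rc[0],125)[:2]),('yellow cen',W.mean(0))):
    v=q-ax;print(nm,q.round(1),'r %.1f ang %.2f'%(np.hypot(*v),np.degrees(np.arctan2(v[1],v[0]))))
r=np.hypot(*(W-ax).T);t=np.degrees(np.arctan2(*(W-ax).T[::-1]))
for lo in range(108,175,8):
    k=(r>=lo)&(r<lo+8)
    if k.any(): print(lo,k.sum(),t[k].mean().round(1))
bp=cv2.boxPoints(rc);B=np.array([ray('top',u,125)[:2] for u in bp]);e=B[1]-B[0];g=B[2]-B[1];print('edges',np.hypot(*e),np.degrees(np.arctan2(e[1],e[0])),np.hypot(*g),np.degrees(np.arctan2(g[1],g[0])))
E
```

```text
axis,r [576.3 121.8 109.4] res [-0.9  0.5 -0.3  0.   0.3  0.3] angles [  77.   135.2 -106.3  -45.7   14.7   36.3]
housing ((237.2307586669922, 160.34613037109375), (22.465356826782227, 27.180307388305664), 56.3099365234375)
housing [702.1 204.3] r 150.4 ang 33.26
yellow cen [701.9 203.6] r 149.9 ang 33.06
116 10 33.2
124 10 33.0
132 18 32.7
140 31 33.3
148 31 33.1
156 31 33.0
164 31 33.1
172 1 32.0
edges 74.85003808610995 -56.081744883968135 63.95937737505841 -146.8553430278281
```

The mark overshot: top gives mark 36.3° against pointer 33.1°. There is ample time, so I take the rotor round once more and stop short to approach it in small steps.

```bash
sed -i 's/q\[1\]-120,q\[0\]-575.5)))/q[1]-121.8,q[0]-576.3)))/' arc.py
python3 -m pendant '[[[-0.576,0.02,0],[0,0,-1]],[[-0.576,0.02,0],[0,0,-1]],[[-0.576,0.02,0],[0,0,-1]],[[-0.576,0.02,0],[0,0,-1]],[[-0.576,0.02,0],[0,0,-1]],[[-0.576,0.02,0],[0,0,-1]]]' |head -1
python3 -m pendant '[[[0.576,0.02,0],[0,0,1]],[[0.576,0.02,0],[0,0,1]],[[0.576,0.02,0],[0,0,1]],[[0.576,0.02,0],[0,0,1]],[[0.576,0.02,0],[0,0,1]],[[0.576,0.02,0],[0,0,1]],[[0.576,0.02,0],[0,0,1]],[[0.576,0.02,0],[0,0,1]]]' |head -1
python3 -m pendant '[[[0.576,0.02,0],[0,0,1]],[[0.576,0.02,0],[0,0,1]],[[0.576,0.02,0],[0,0,1]],[[0.576,0.02,0],[0,0,1]],[[0.576,0.02,0],[0,0,1]],[[0.576,0.02,0],[0,0,1]],[[0.576,0.02,0],[0,0,1]],[[0.576,0.02,0],[0,0,1]],[[0,0,0],[0,0,0]]]' |head -1
python3 arc.py
python3 -m pendant '[[[-0.576,0.02,0],[0,0,-1]],[[-0.576,0.02,0],[0,0,-1]],[[-0.576,0.02,0],[0,0,-1]],[[-0.576,0.02,0],[0,0,-1]],[[-0.576,0.02,0],[0,0,-1]],[[-0.576,0.02,0],[0,0,-1]],[[-0.576,0.02,0],[0,0,-1]],[[-0.576,0.02,0],[0,0,-1]]]' |head -1
python3 -m pendant '[[[-0.576,0.02,0],[0,0,-1]],[[-0.576,0.02,0],[0,0,-1]],[[-0.576,0.02,0],[0,0,-1]],[[-0.576,0.02,0],[0,0,-1]],[[-0.576,0.02,0],[0,0,-1]],[[-0.576,0.02,0],[0,0,-1]],[[-0.576,0.02,0],[0,0,-1]],[[-0.576,0.02,0],[0,0,-1]],[[0,0,0],[0,0,0]]]' |head -1
python3 -m pendant '[[[0.576,0.02,0],[0,0,1]],[[0.576,0.02,0],[0,0,1]],[[0.576,0.02,0],[0,0,1]],[[0.576,0.02,0],[0,0,1]],[[0.576,0.02,0],[0,0,1]],[[0.576,0.02,0],[0,0,1]],[[0.576,0.02,0],[0,0,1]],[[0.576,0.02,0],[0,0,1]]]' |head -1
python3 -m pendant '[[[0.576,0.02,0],[0,0,1]],[[0.576,0.02,0],[0,0,1]],[[0.576,0.02,0],[0,0,1]],[[0.576,0.02,0],[0,0,1]],[[0.576,0.02,0],[0,0,1]],[[0.576,0.02,0],[0,0,1]],[[0.576,0.02,0],[0,0,1]],[[0.576,0.02,0],[0,0,1]],[[0,0,0],[0,0,0]]]' |head -1
python3 arc.py
python3 -m pendant '[[[-0.576,0.02,0],[0,0,-1]],[[-0.576,0.02,0],[0,0,-1]],[[-0.576,0.02,0],[0,0,-1]],[[-0.576,0.02,0],[0,0,-1]],[[-0.576,0.02,0],[0,0,-1]],[[-0.576,0.02,0],[0,0,-1]],[[-0.576,0.02,0],[0,0,-1]],[[-0.576,0.02,0],[0,0,-1]]]' |head -1
python3 -m pendant '[[[-0.576,0.02,0],[0,0,-1]],[[-0.576,0.02,0],[0,0,-1]],[[-0.576,0.02,0],[0,0,-1]],[[-0.576,0.02,0],[0,0,-1]],[[-0.576,0.02,0],[0,0,-1]],[[-0.576,0.02,0],[0,0,-1]],[[-0.576,0.02,0],[0,0,-1]],[[-0.576,0.02,0],[0,0,-1]],[[0,0,0],[0,0,0]]]' |head -1
python3 -m pendant '[[[0.576,0.02,0],[0,0,1]],[[0.576,0.02,0],[0,0,1]],[[0.576,0.02,0],[0,0,1]],[[0.576,0.02,0],[0,0,1]],[[0.576,0.02,0],[0,0,1]],[[0.576,0.02,0],[0,0,1]],[[0.576,0.02,0],[0,0,1]],[[0.576,0.02,0],[0,0,1]]]' |head -1
python3 -m pendant '[[[0.576,0.02,0],[0,0,1]],[[0.576,0.02,0],[0,0,1]],[[0.576,0.02,0],[0,0,1]],[[0.576,0.02,0],[0,0,1]],[[0.576,0.02,0],[0,0,1]],[[0.576,0.02,0],[0,0,1]],[[0.576,0.02,0],[0,0,1]],[[0.576,0.02,0],[0,0,1]],[[0,0,0],[0,0,0]]]' |head -1
python3 arc.py
```

```text
time: 49.9
time: 50.7
time: 51.6
t 51.6 z 131.5 r 164.0 handle 3.5 yaw-based 3.8 F radial/tang [-0.6  7.6  1.8] w 24.8 q6 -1.04
scene [404.9 241.8] 117 [637. 212. 123.] mark 56.1
top [232.5 186. ] 32 [631. 217. 123.] mark 60.1
time: 52.5
time: 53.4
time: 54.2
time: 55.1
t 55.1 z 131.5 r 164.0 handle 3.6 yaw-based 3.8 F radial/tang [-0.9  7.7  2.5] w 24.3 q6 -1.04
scene [420.5 207.8] 44 [519. 217. 123.] mark 120.8
top [231.6 225.8] 33 [521. 218. 123.] mark 119.8
time: 56.0
time: 56.9
time: 57.7
time: 58.6
t 58.6 z 131.5 r 164.0 handle 3.6 yaw-based 3.8 F radial/tang [-0.3  8.7  2.1] w 24.6 q6 -1.04
scene [389.3 180.5] 15 [455. 121. 123.] mark -179.4
top [266.6 245.9] 41 [466. 123. 123.] mark 179.5
```

```bash

python3 -m pendant '[[[-0.576,0.02,0],[0,0,-1]],[[-0.576,0.02,0],[0,0,-1]],[[-0.576,0.02,0],[0,0,-1]],[[-0.576,0.02,0],[0,0,-1]],[[-0.576,0.02,0],[0,0,-1]],[[-0.576,0.02,0],[0,0,-1]],[[-0.576,0.02,0],[0,0,-1]],[[-0.576,0.02,0],[0,0,-1]]]' |head -1
python3 -m pendant '[[[-0.576,0.02,0],[0,0,-1]],[[-0.576,0.02,0],[0,0,-1]],[[-0.576,0.02,0],[0,0,-1]],[[-0.576,0.02,0],[0,0,-1]],[[-0.576,0.02,0],[0,0,-1]],[[-0.576,0.02,0],[0,0,-1]],[[-0.576,0.02,0],[0,0,-1]],[[-0.576,0.02,0],[0,0,-1]],[[0,0,0],[0,0,0]]]' |head -1
python3 -m pendant '[[[0.576,0.02,0],[0,0,1]],[[0.576,0.02,0],[0,0,1]],[[0.576,0.02,0],[0,0,1]],[[0.576,0.02,0],[0,0,1]],[[0.576,0.02,0],[0,0,1]],[[0.576,0.02,0],[0,0,1]],[[0.576,0.02,0],[0,0,1]],[[0.576,0.02,0],[0,0,1]]]' |head -1
python3 -m pendant '[[[0.576,0.02,0],[0,0,1]],[[0.576,0.02,0],[0,0,1]],[[0.576,0.02,0],[0,0,1]],[[0.576,0.02,0],[0,0,1]],[[0.576,0.02,0],[0,0,1]],[[0.576,0.02,0],[0,0,1]],[[0.576,0.02,0],[0,0,1]],[[0.576,0.02,0],[0,0,1]],[[0,0,0],[0,0,0]]]' |head -1
python3 arc.py
python3 -m pendant '[[[-0.576,0.02,0],[0,0,-1]],[[-0.576,0.02,0],[0,0,-1]],[[-0.576,0.02,0],[0,0,-1]],[[-0.576,0.02,0],[0,0,-1]],[[-0.576,0.02,0],[0,0,-1]],[[-0.576,0.02,0],[0,0,-1]],[[-0.576,0.02,0],[0,0,-1]],[[-0.576,0.02,0],[0,0,-1]]]' |head -1
python3 -m pendant '[[[-0.576,0.02,0],[0,0,-1]],[[-0.576,0.02,0],[0,0,-1]],[[-0.576,0.02,0],[0,0,-1]],[[-0.576,0.02,0],[0,0,-1]],[[-0.576,0.02,0],[0,0,-1]],[[-0.576,0.02,0],[0,0,-1]],[[-0.576,0.02,0],[0,0,-1]],[[-0.576,0.02,0],[0,0,-1]],[[0,0,0],[0,0,0]]]' |head -1
python3 -m pendant '[[[0.576,0.02,0],[0,0,1]],[[0.576,0.02,0],[0,0,1]],[[0.576,0.02,0],[0,0,1]],[[0.576,0.02,0],[0,0,1]],[[0.576,0.02,0],[0,0,1]],[[0.576,0.02,0],[0,0,1]],[[0.576,0.02,0],[0,0,1]],[[0.576,0.02,0],[0,0,1]]]' |head -1
python3 -m pendant '[[[0.576,0.02,0],[0,0,1]],[[0.576,0.02,0],[0,0,1]],[[0.576,0.02,0],[0,0,1]],[[0.576,0.02,0],[0,0,1]],[[0.576,0.02,0],[0,0,1]],[[0.576,0.02,0],[0,0,1]],[[0.576,0.02,0],[0,0,1]],[[0.576,0.02,0],[0,0,1]],[[0,0,0],[0,0,0]]]' |head -1
python3 arc.py
python3 -m pendant '[[[-0.576,0.02,0],[0,0,-1]],[[-0.576,0.02,0],[0,0,-1]],[[-0.576,0.02,0],[0,0,-1]],[[-0.576,0.02,0],[0,0,-1]],[[-0.576,0.02,0],[0,0,-1]],[[-0.576,0.02,0],[0,0,-1]],[[-0.576,0.02,0],[0,0,-1]],[[-0.576,0.02,0],[0,0,-1]]]' |head -1
python3 -m pendant '[[[-0.576,0.02,0],[0,0,-1]],[[-0.576,0.02,0],[0,0,-1]],[[-0.576,0.02,0],[0,0,-1]],[[-0.576,0.02,0],[0,0,-1]],[[-0.576,0.02,0],[0,0,-1]],[[-0.576,0.02,0],[0,0,-1]],[[-0.576,0.02,0],[0,0,-1]],[[-0.576,0.02,0],[0,0,-1]],[[0,0,0],[0,0,0]]]' |head -1
python3 arc.py
```

```text
time: 59.5
time: 60.4
time: 61.2
time: 62.1
t 62.1 z 131.5 r 164.1 handle 3.6 yaw-based 3.8 F radial/tang [0.1 8.7 1. ] w 24.9 q6 -1.04
scene [345.  184.3] 23 [514.  22. 123.] mark -122.1
time: 63.0
time: 63.9
time: 64.7
time: 65.6
t 65.6 z 131.6 r 164.1 handle 3.6 yaw-based 3.8 F radial/tang [-0.   8.6  1.3] w 25.0 q6 -1.04
scene [330.2 216. ] 77 [631.  31. 123.] mark -59.1
top [302.1 185.6] 31 [629.  26. 123.] mark -61.1
time: 66.5
time: 67.4
t 67.4 z 130.6 r 163.5 handle 68.1 yaw-based 68.1 F radial/tang [-0.7  7.   0.6] w 24.3 q6 -2.15
scene [358.9 246.6] 116 [690. 124. 123.] mark 1.0
top [267.5 165.7] 35 [686. 121. 123.] mark -0.5
```

```bash

python3 -m pendant '[[[0.576,0.02,0],[0,0,1]],[[0.576,0.02,0],[0,0,1]],[[0.576,0.02,0],[0,0,1]],[[0.576,0.02,0],[0,0,1]],[[0.576,0.02,0],[0,0,1]],[[0.576,0.02,0],[0,0,1]],[[0.576,0.02,0],[0,0,1]],[[0.576,0.02,0],[0,0,1]],[[0.576,0.02,0],[0,0,1]],[[0.576,0.02,0],[0,0,1]],[[0.576,0.02,0],[0,0,1]],[[0.576,0.02,0],[0,0,1]]]' |head -1
python3 -m pendant '[[[0,0,0],[0,0,0]],[[-0.576,0.02,0],[0,0,-1]],[[-0.576,0.02,0],[0,0,-1]],[[-0.576,0.02,0],[0,0,-1]],[[-0.576,0.02,0],[0,0,-1]],[[-0.576,0.02,0],[0,0,-1]],[[-0.576,0.02,0],[0,0,-1]],[[-0.576,0.02,0],[0,0,-1]],[[0,0,0],[0,0,0]],[[0,0,0],[0,0,0]]]' |head -1
python3 arc.py
```

```text
time: 68.7
time: 69.7
t 69.7 z 130.7 r 163.5 handle 47.8 yaw-based 47.9 F radial/tang [-1.3  9.6  1.6] w 24.4 q6 -1.84
scene [379.4 247.9] 88 [676. 165. 123.] mark 23.7
top [250.2 169.7] 33 [676. 168. 123.] mark 25.1
```

```bash

python3 -m pendant '[[[-0.576,0.02,0],[0,0,-1]],[[-0.432,0.01,0],[0,0,-0.75]],[[0,0,0],[0,0,0]],[[0,0,0],[0,0,0]]]' |head -1
python3 arc.py
python3 - <<'E'
from h import *
a=snap('top');b=snap('scene')
c=np.hstack([cv2.resize(a[150:200,220:270,::-1],(400,400),interpolation=0),cv2.resize(b[220:280,360:420,::-1],(400,400),interpolation=0)])
cv2.imwrite('pics/m.png',c)
E
```

```text
time: 70.2
t 70.2 z 130.6 r 163.4 handle 54.8 yaw-based 54.9 F radial/tang [-1.   7.8  1.2] w 24.9 q6 -1.95
scene [384.3 247.2] 79 [670. 175. 123.] mark 29.6
top [246.5 172. ] 29 [669. 179. 123.] mark 31.4
```

View pics/m.png

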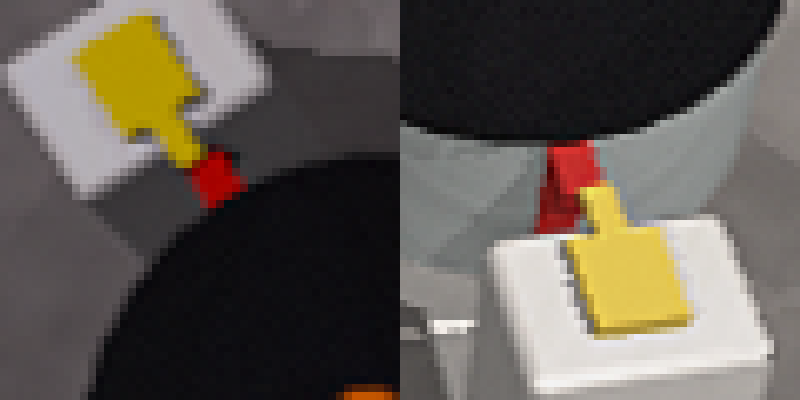

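The mark (217,180) is about 2° short of the arrow's line, so I advance 2°.

```bash

python3 -m pendant '[[[-0.29,0.005,0],[0,0,-0.5]],[[0,0,0],[0,0,0]],[[0,0,0],[0,0,0]]]' |head -1
python3 arc.py
python3 - <<'E'
from h import *
a=snap('top');b=snap('scene')
c=np.hstack([cv2.resize(a[150:200,220:270,::-1],(400,400),interpolation=0),cv2.resize(b[220:280,360:420,::-1],(400,400),interpolation=0)])
cv2.imwrite('pics/n.png',c)
E
```

```text
time: 70.7
t 70.7 z 130.6 r 163.4 handle 56.7 yaw-based 56.9 F radial/tang [-0.8  8.8  0.8] w 24.5 q6 -1.98
scene [385.6 247.1] 70 [668. 177. 123.] mark 31.1
top [245.3 172.7] 29 [667. 182. 123.] mark 33.4
```

View pics/n.png

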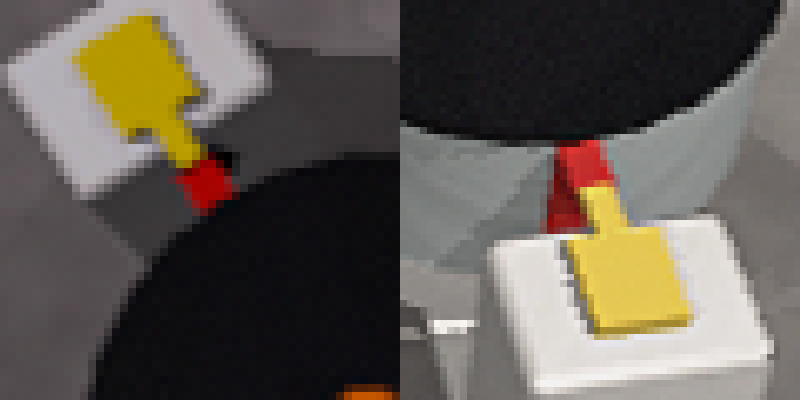

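The mark now stands in line with the arrow tip (33.4° against 33.1°; (207,187) on the stem's line). I return the handle loosely to 0 and lower the grip.

```bash

python3 -m pendant '[[[0.576,0.02,0],[0,0,1]],[[0.576,0.02,0],[0,0,1]],[[0.576,0.02,0],[0,0,1]],[[0.576,0.02,0],[0,0,1]],[[0.576,0.02,0],[0,0,1]],[[0.576,0.02,0],[0,0,1]],[[0.576,0.02,0],[0,0,1]],[[0.576,0.02,0],[0,0,1]],[[0.576,0.02,0],[0,0,1]],[[0.576,0.02,0],[0,0,1]],[[0.576,0.02,0],[0,0,1]],[[0.576,0.02,0],[0,0,1]]]' |head -1
python3 -m pendant '[[[0.576,0.02,0],[0,0,1]],[[0.576,0.02,0],[0,0,1]],[[0.144,0.005,0],[0,0,0.25]],[[0,0,0],[0,0,0]],[[0,0,0],[0,0,0]]]' |head -2
python3 arc.py
python3 -m pendant '[[[0,0,0.3],[0,0,0]],[[0,0,0.3],[0,0,0]],[[0,0,0.2],[0,0,0]],[[0,0,0.2],[0,0,0]],[[0,0,0.2],[0,0,0]],[[0,0,0.1],[0,0,0]],[[0,0,0],[0,0,0]]]'
python3 arc.py
```

```text
time: 72.1
time: 72.6
ee_pos: [466.4, -2.6, 131.7]
t 72.6 z 131.7 r 164.1 handle -0.1 yaw-based -0.1 F radial/tang [1.9 8.2 0.5] w 24.2 q6 -0.96
scene [385.7 246.9] 69 [668. 177. 123.] mark 31.3
top [245.2 172.7] 30 [667. 182. 123.] mark 33.6
time: 73.4
ee_pos: [467.2, -3.3, 106.8]
tcp_rot: [0.356, 0.935, 0.001, 0.002]
ft_force: [3.4, 4.4, 5.9]
gripper_width: 24.5
gripper_force: 30.0
t 73.4 z 106.8 r 164.1 handle 0.3 yaw-based -0.1 F radial/tang [ 0.4  5.5 -5.9] w 24.5 q6 -0.96
scene [385.7 247. ] 70 [668. 177. 123.] mark 31.3
top [245.2 172.7] 30 [667. 182. 123.] mark 33.6
```

```bash

python3 -m pendant '[[[0,0,0],[0,0,0]],[[0,0,0],[0,0,0]],[[0,0,0],[0,0,0]],[[0,0,0],[0,0,0]],[[0,0,-0.3],[0,0,0]],[[0,0,-0.8],[0,0,0]],[[0,0,-1],[0,0,0]],[[0,0,-1],[0,0,0]],[[0,0,-1],[0,0,0]],[[0,0,-1],[0,0,0]],[[0,0,-1],[0,0,0]],[[0,0,-1],[0,0,0]]]' -0.2 |head -2
python3 -m pendant '[[[-1,-0.5,0],[0,0,0]],[[-1,-0.5,0],[0,0,0]],[[-1,-0.5,0],[0,0,0]],[[-1,-0.5,0],[0,0,0]],[[-1,-0.5,0],[0,0,0]],[[-1,-0.5,0],[0,0,0]],[[-1,-0.5,0],[0,0,0]],[[-1,-0.5,0],[0,0,0]],[[-1,-0.5,0],[0,0,0]],[[0,0,0],[0,0,0]]]' |head -2
python3 arc.py
python3 - <<'E'
from h import *
a=snap('top');b=snap('scene')
c=np.hstack([cv2.resize(a[140:280,210:340,::-1],(390,420)),cv2.resize(b[150:290,300:430,::-1],(390,420))])
cv2.imwrite('pics/o.png',c)
for n,i,(x0,y0,x1,y1) in(('top',a,(302,232,330,262)),('scene',b,(332,155,352,198))):
    m=cv2.inRange(cv2.cvtColor(i,cv2.COLOR_RGB2HSV),(0,0,0),(180,255,45));q=np.zeros_like(m);q[y0:y1,x0:x1]=m[y0:y1,x0:x1]
    k,_,st,ce=cv2.connectedComponentsWithStats(q)
    for j in range(1,k):
        if st[j,4]>15: print(n,ce[j],st[j])
E
```

```text
time: 74.7
ee_pos: [465.6, -2.9, 248.1]
time: 75.7
ee_pos: [540.9, -191.8, 246.8]
t 75.7 z 246.8 r 313.7 handle 35.3 yaw-based -0.1 F radial/tang [-0.2  0.4  0.5] w 55.6 q6 -1.27
scene [385.7 247. ] 69 [668. 177. 123.] mark 31.2
top [245.3 172.7] 29 [667. 182. 123.] mark 33.4
top [314.48837209 245.88372093] [310 241  10  11  86]
scene [343.03363914 185.62385321] [335 169  17  29 327]
```

View pics/o.png

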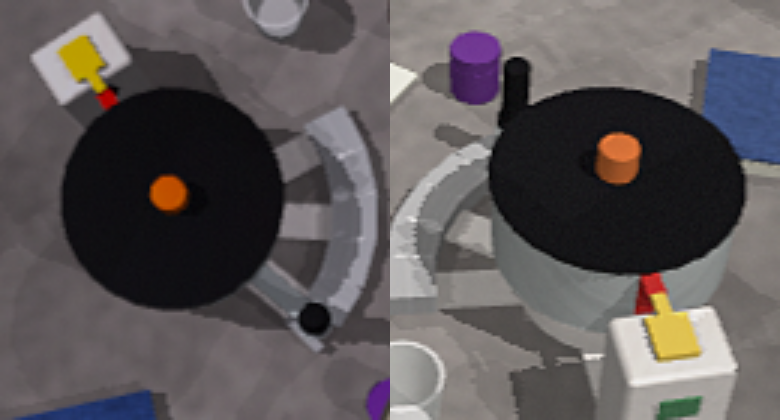

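The cover is level, the mark is at the pointer, and the grip's top is at scene row 169, as at the start, so it is fully down in the notch.

```bash
python3 -c "
from plant import r
print(r.sign_off())"
```

```text
the job is handed in; nothing more can be done
None
```

The job is handed in: both pots present stand in opposite wells under the seated cover, the red mark measures within about 1° of the yellow pointer (after one extra turn, as the first pass overshot by about 3°), and the handle is parked down in its notch.

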